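Clamp a fired tile in the spring jig and trip its hidden catch

ROBOT

A 6-joint arm with a two-finger parallel gripper is mounted at the origin on the work surface. World frame = base frame: x ahead of the robot, y to its left, z up, the work surface at z = 0. Lengths are in m, angles in rad, forces in N, time in s.
With the tool pointing down it reaches from about 0.25 to 0.725 m from the base axis. Payload 4 kg.
Tool frame: the origin (TCP) lies midway between the tips of the shut fingers; the grasp point (between the pads) lies 19 mm behind it; z points along the fingers, y is the line along which they close (so a half turn about z gives the same grasp; the last joint's range is limited). The gripper opens to 85 mm and grips with 20 to 120 N. Pads are 22 mm wide; open, the fingers measure 114 mm over their backs; the gripper's body (76 mm by 85 mm) begins 54 mm behind the grasp point. The pads swing forward as they close: fully open they stand 13 mm farther back than shut.
Start: joints at [1.189, 0.241, 0.005, 1.335, 0, 1.571], TCP at [0.186, 0.464, 0.231] pointing down, gripper open.
Joint ranges: [-2.72, 2.72], [-1.05, 1.87], [-1.09, 1.28], [-1.99, 2.15], [-1.42, 1.44], [-3.14, 3.14]. Speed limits (rad/s): [2.79, 2.79, 3.14, 3.14, 3.14, 3.14].

INTERFACE

Orientations are given as a unit quaternion [x, y, z, w].
In Python, from workcell import bot gives the robot as it stands. The module is installed in compiled form; this text tells all that it offers.
- The arm moves only by the tool jog_arm, never from a script. Its argument "deltas" is a list of rows, each an object with "fingers": the opening, from 0 (shut) to 1 (fully open); "delta_pos": the shift along the tool's x, y, z normalised to -1 to 1, where 1 is 300 mm, a list of three; "yaw": the turn about the tool's z normalised to -1 to 1, where 1 is pi/4 rad. A call has 1 to 12 rows; each row is the pose to reach, as a shift and turn from the pose commanded when the call began, along the tool's axes at that moment; what a row does not reach only later rows make up. A row lasts 1/10 s, in which the tool goes at most 50 mm and 8.59 degrees, less where a joint would pass 70% of its speed; a pose out of reach is approached as far as the arm can. A call with a number of a shift or a turn outside -1 to 1 is refused whole. A call with a gripper value outside its range is refused whole. The fingers move at their own pace and stop on an object; the grip force is fixed at half the most. Time passes only in rows, so rows that repeat a pose let the fingers close. It gives the time, the measured TCP pose, the force, the opening and the grip force at its end, in the units of the state.
- bot.get_obs(): the state, without advancing time (a new reading comes with each control period).
- bot.camera(name): name is "side" or "top" or "wrist"; returns a dict with "image" (384x512x3 uint8, red, green, blue), "range_z" (384x512 float32, m along the optical axis (not along the pixel's ray), 0 where there is no reading), "fx", "fy", "cx", "cy" (pixels), "rvec" (rotation vector, rad) and "tvec" (3), from world to camera coordinates, as OpenCV has them. Camera axes: x right, y down, z forward; pixel columns grow to the right and rows downward; lengths in m; the calibration is good to about 2 mm. A picture is of the moment at which its call begins.
- bot.job_done(): hands the job in; it is judged then, once.
The state is a dict: "clock": time; "joint_pos": joint angles; "joint_vel": joint speeds; "tau": joint torques, N m; "eef_pos": TCP position; "tool_rot": TCP orientation; "ft_force": force on the tool from outside, world axes, zero at the start; "ft_torque": the same for the moment, N m; "grip_width": finger opening in m; "grasp_force": force on a finger pad.
Only numpy, scipy, OpenCV 4.12 (cv2) and the standard library are available. Lean on these libraries where they do the work, as an engineer would, in place of code of your own. Each camera call takes 0.05 s, during which the arm holds its last target. There are 200 camera calls.

TASK

Press the jig's plate down until its sprung arm clicks up and stays up, then load the terracotta tile flat on the bed, between the two rails and fully home against the back stop. Then push the thin prodder through the slot in the housing to trip the hidden catch, so that the arm comes down and bears on the tile, and lay the prodder flat on the bench top, clear of the jig. Leave the scraper, the jar and the clay bird alone.

Things in the scene. Friction and masses are not known exactly. Their poses are not given: they have to be found in the camera images.
- jig: Fixed bench jig; origin on the bench surface. Jig x forward (from the robot at yaw 0), y left, z up. Aluminium base plate 10 mm thick, x -75..100, y -135..175 mm. Grey housing x -30..60, y -115..-25, z 10..66 mm, slot in its front (-x) face. Pivot ears x 36..74, y +-14, up to z 94 mm. Tile bed on the left (+y).
- presser (a joint): Angle (rad) of the sprung arm: 0 = down (start), tile can not enter. Pressing its plate down (6 to 12 N, damped: press slowly) raises it. Pressed past 0.43 (solid stop 0.47) and let go, it stays caught at about 0.40, foot 44 mm above a tile on the bed. Once tripped it sinks in about 0.3 s to 0.07 rad on the tile and presses with about 3 N.
- presser_foot (a point): Underside of the arm's rubber foot (26 x 20 mm), at jig x 55, y 120, z 14 mm when down. The arm, 22 mm wide, pivots about a level line along jig x at jig y 0, z 80 mm; it slopes from there down to the foot (level, z 75..85 mm, when caught); its tail slopes up to -y and carries the press plate.
- catch (a joint): Travel (m) of the sprung catch hidden in the housing: 0 at rest, grows along jig +x, solid stop at 0.013. Its tab (28 x 28 mm) faces the slot, 34 mm behind the slot's outer face. Pushing it back 3 to 7 mm (1 to 4 N) lets the arm go; it springs back when the rod is withdrawn.
- press_plate (a point): Centre of the top of the arm's steel press plate, 54 (jig x) x 44 mm, over the housing. Arm down: at about jig x 30, y -77, z 117 mm, tilted 0.40 rad (outer, -y, edge higher). Arm caught: level at jig x 30, y -85, z 84 mm; at the solid stop about 6 mm lower.
- slot (a point): Centre of the upright slot (14 mm wide in jig y, 24 mm tall) in the outer front face of the housing, 42 mm above the bench; axes as the jig's. A rod goes in along jig +x. Wall 5 mm thick.
- tile_home (a point): Where the tile's centre must come, at jig x 10, y 120, z 16 mm: flat on the bed, midway between the two rails, touching the back stop (face at jig x 80 mm, 12 mm high). Rails 8 mm high, jig x 15..75 mm, 70 mm apart inside; open to the front (-x). Axes as the jig's.
- tile_center (a point): Centre of the loose terracotta tile, 140 (its x) x 60 (its y) x 12 mm (z), about 210 g, flat on the bench at the start. It goes into the jig with its length along jig x, either end first.
- prodder_grip (a point): Point on the axis of the prodder's square wooden handle (18 x 18 mm, from 70 mm behind this point to 25 mm ahead), near its centre of mass; about 60 g. A straight steel rod, 8 mm thick, runs on to the tip 100 mm ahead of this point. x points to the tip, z up. Lies flat on the bench, axis 9 mm up.
- prodder_tip (a point): Rounded tip of the prodder's steel rod, on its axis.
- scraper: Bystander: a tool with the same wooden handle but a flat blade 32 mm wide and 75 mm long, which does not enter the slot; origin on its underside, 100 mm behind the blade's end, x towards the blade. Lies flat on the bench.
- jar: Bystander: closed jar of 56 mm diameter, 62 mm tall, to the right of the jig; origin under its centre.
- bird: Bystander: white clay bird, about 110 mm long and 99 mm tall; origin under its centre.
Mind the look-alikes: they are no part of the job. There is more than one size of the part that bears tile_center; the job needs the middle-sized.

How it is judged:
On the way, in this order (a step that is already met when the one before it is completed fails the run):
1. the arm stays up on its catch with the hand off it (value of joint presser above 0.36 rad and contact force between each of the fingers, the arm and presser below 0.1 N), for 0.2 s.
2. the tile is home under the raised arm (x of tile_center in the frame of tile_home between -0.006 and 0.006 m and y of tile_center in the frame of tile_home between -0.009 and 0.009 m and z of tile_center in the frame of tile_home between -0.004 and 0.004 m and angle between the x axis of tile_center and the x axis of tile_home, either way round below 0.14 rad and value of joint presser above 0.36 rad), for 0.2 s.
3. the catch is pushed back by the prodder, the tile still home (x of tile_center in the frame of tile_home between -0.006 and 0.006 m and y of tile_center in the frame of tile_home between -0.009 and 0.009 m and z of tile_center in the frame of tile_home between -0.004 and 0.004 m and angle between the x axis of tile_center and the x axis of tile_home, either way round below 0.14 rad and value of joint catch above 0.003 m and contact force between prodder and catch above 0.5 N), for 0.02 s.
At the end, for the whole second after the job is handed in: Tile flat on the bed, within 6 mm of fully home, 9 mm of mid-rails and 0.14 rad of square; the arm still and resting on it (below 0.12 rad, over 1.5 N); catch sprung back (below 2 mm); prodder lying flat and still on the bench top, not touching the jig (x of tile_center in the frame of tile_home between -0.006 and 0.006 m and y of tile_center in the frame of tile_home between -0.009 and 0.009 m and z of tile_center in the frame of tile_home between -0.004 and 0.004 m and angle between the x axis of tile_center and the x axis of tile_home, either way round below 0.14 rad and contact force between presser and tile above 1.5 N and value of joint presser below 0.12 rad and velocity of joint presser below 0.05 rad/s and value of joint catch below 0.002 m and height (world z) of prodder_grip below 0.016 m and height (world z) of prodder_tip below 0.02 m and contact force between prodder and jig below 0.05 N and linear speed of each of prodder, tile below 0.02 m/s).
It fails at once if the scraper is moved by more than 30 mm or knocked over (distance of scraper from where it was at the start of the episode above 0.03 m or angle between scraper's own z axis and vertical above 0.5 rad).
It fails at once if the jar is moved by more than 30 mm or knocked over (distance of jar from where it was at the start of the episode above 0.03 m or angle between jar's own z axis and vertical above 0.5 rad).
It fails at once if the clay bird is moved by more than 30 mm or knocked over (distance of bird from where it was at the start of the episode above 0.03 m or angle between bird's own z axis and vertical above 0.5 rad).
It also fails if it takes over 72 s, if anything falls off the work surface, if the arm or the gripper's body presses on something with over 40 N, if the wrist force passes 120 N, or if a joint passes its speed limit or range.

## Working session

There is one attempt and no reset: what is moved stays moved. The work goes in short steps, Python scripts to look and compute and a tool call to move; the robot and the scene stay as the last step left them, time stands still between calls to the robot, and variables do not carry over. Pictures are saved under pics/ and viewed, at most 10 in all, crops included, and the job is handed in when it is done.

Besides the shell and the picture viewer there is one more tool, called after "Call:" by a JSON object that holds its "api" and its "payload", one argument or row to a line. jog_arm: Moves the arm, as the interface text tells. Scaled input: -1 to 1 covers 300 mm each way for a shift and pi/4 rad each way for a turn. Its arguments: {"type":"object","properties":{"deltas":{"type":"array","items":{"type":"object","properties":{"fingers":{"type":"number"},"delta_pos":{"type":"array","items":{"type":"number"}},"yaw":{"type":"number"}}}}},"required":["deltas"]}

```bash
mkdir -p pics; cat > h.py <<'E'
import numpy as np, cv2
from workcell import bot
def snap(n,f):
    c=bot.camera(n); cv2.imwrite(f'pics/{f}.png',cv2.cvtColor(c['image'],cv2.COLOR_RGB2BGR)); np.savez(f'pics/{f}.npz',**c); return c
def load(f): return dict(np.load(f'pics/{f}.npz'))
def ray(c,u,v,z):  # world point on plane z
    R=cv2.Rodrigues(np.array(c['rvec']))[0]; t=np.array(c['tvec']).ravel()
    d=R.T@np.array([(u-c['cx'])/c['fx'],(v-c['cy'])/c['fy'],1]); o=-R.T@t
    return o+d*(z-o[2])/d[2]
def dep(c,u,v):
    R=cv2.Rodrigues(np.array(c['rvec']))[0]; t=np.array(c['tvec']).ravel()
    Z=float(c['range_z'][int(round(v)),int(round(u))])
    return R.T@(np.array([(u-c['cx'])/c['fx']*Z,(v-c['cy'])/c['fy']*Z,Z])-t)
def crop(f,u0,v0,u1,v1,s,g):
    im=cv2.imread(f'pics/{f}.png')[v0:v1,u0:u1]; cv2.imwrite(f'pics/{g}.png',cv2.resize(im,None,fx=s,fy=s,interpolation=cv2.INTER_CUBIC))
E
python3 - <<'E'
from h import *
a=snap('top','top0');b=snap('side','side0')
im=np.vstack([cv2.imread('pics/top0.png')]); cv2.imwrite('pics/t0.png',cv2.resize(im,(800,600),interpolation=cv2.INTER_CUBIC))
print(bot.get_obs()); print(a['rvec'],a['tvec'],a['fx'])
E
```

```text
{'clock': 0.1, 'joint_pos': array([ 1.18904029e+00,  2.41360060e-01,  3.83394890e-03,  1.33523990e+00,
       -8.47309479e-07,  1.57079123e+00]), 'joint_vel': array([-0.00072278, -0.00189647,  0.00237845,  0.00068263,  0.00081306,
        0.00094368]), 'tau': array([ 2.11954716e-04, -3.73140049e+01,  2.53009468e+01,  1.08731698e-02,
        5.67792119e-05, -1.82921518e-06]), 'eef_pos': array([0.18605414, 0.46345426, 0.23048127]), 'tool_rot': array([ 1.89718448e-01,  9.81838042e-01, -9.67034519e-04, -1.86431614e-04]), 'ft_force': array([-0.33750027, -0.01946456,  0.84406933]), 'ft_torque': array([ 0.01834986,  0.05115905, -0.00068299]), 'grasp_force': 0.0, 'grip_width': 0.0855431198597803}
[ 2.16899415 -2.12394142  0.17127713] [0.03480548 0.57508886 1.43645799] 445.41684354530776
```

View pics/t0.png

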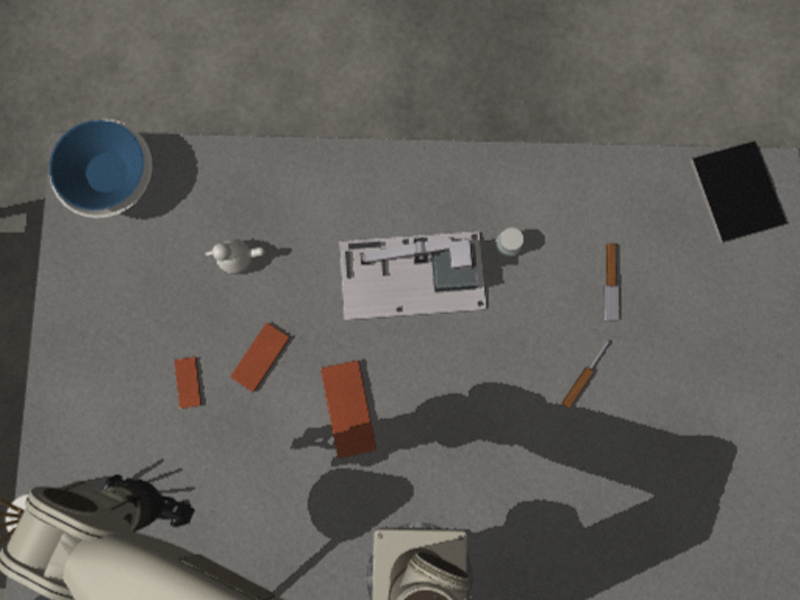

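View pics/side0.png

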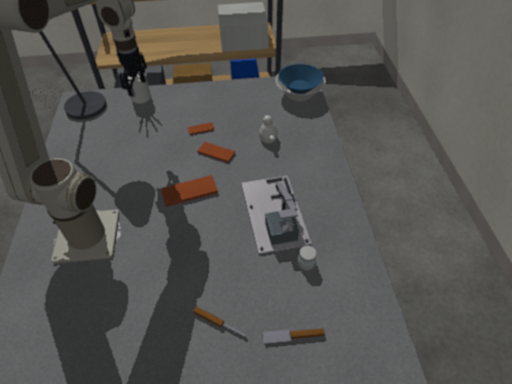

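The top view (enlarged 1.5625x) shows three tiles: small at (188,382), middle at (260,357) and large at (349,410). The prodder has its tip at (608,342) and handle end at (567,405). The scraper (blade) is at (612,282), the jig plate at (340..487, 233..320), the jar at (510,241) and the bird at (235,256). I choose the middle tile and the thin-rod tool, and check both in a crop.

```bash
python3 - <<'E'
from h import *
c=load('top0')
crop('top0',140,140,320,220,4.4,'c1')
crop('top0',350,145,410,270,4.4,'c2')
im=c['image'].astype(int); R,G,B=im[...,0],im[...,1],im[...,2]
m=((R>90)&(R-G>60)).astype('uint8')
n,l,s,ce=cv2.connectedComponentsWithStats(m)
for i in range(1,n):
    if s[i,4]<60: continue
    cn=cv2.findContours((l==i).astype('uint8'),0,2)[0][0]
    b=cv2.boxPoints(cv2.minAreaRect(cn)); P=np.array([ray(c,u,v,.012)[:2] for u,v in b])
    print(ce[i].round(1),s[i,4],ray(c,*ce[i],.012).round(4),np.linalg.norm(np.diff(P,axis=0),axis=1).round(3),P.round(3).tolist())
E
```

```text
[165.6 228.2] 635 [0.447  0.3473 0.012 ] [0.133 0.054 0.132] [[0.405, 0.404], [0.519, 0.335], [0.49, 0.289], [0.377, 0.358]]
[119.4 244.4] 361 [0.3901 0.4979 0.012 ] [0.041 0.1   0.041] [[0.437, 0.527], [0.442, 0.486], [0.344, 0.468], [0.338, 0.509]]
[219.6 253.3] 859 [0.3676 0.1641 0.012 ] [0.077 0.137 0.076] [[0.425, 0.215], [0.442, 0.14], [0.309, 0.109], [0.292, 0.183]]
```

View pics/c1.png

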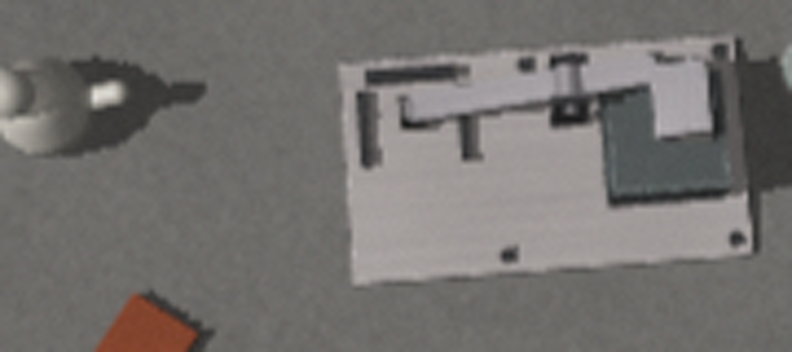

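View pics/c2.png

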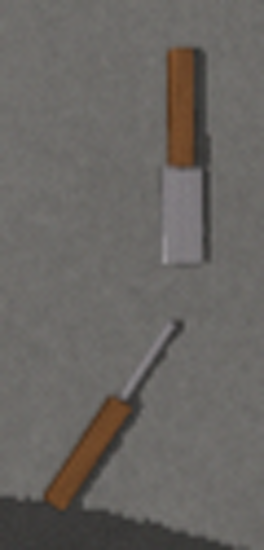

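The crop shows the jig plate corners at (340,65), (740,38), (353,285) and (752,252) in c1. In c2, the prodder's tip is at (178,322), its handle runs from (122,400) to (57,499), and the scraper's wide blade is the separate tool. The middle tile measures about 135x55 mm, which fits 140x60.

```bash
python3 - <<'E'
from h import *
c=load('top0')
P={k:ray(c,140+(u+.5)/4.4-.5,140+(v+.5)/4.4-.5,.010)[:2] for k,(u,v) in dict(BL=(340,65),BR=(740,38),FL=(353,285),FR=(752,252)).items()}
J=dict(BL=(.1,.175),BR=(.1,-.135),FL=(-.075,.175),FR=(-.075,-.135))
A=np.array([J[k] for k in P]);W=np.array([P[k] for k in P])
a0=A-A.mean(0);w0=W-W.mean(0)
th=np.arctan2((a0[:,0]*w0[:,1]-a0[:,1]*w0[:,0]).sum(),(a0*w0).sum())
R=np.array([[np.cos(th),-np.sin(th)],[np.sin(th),np.cos(th)]]);o=W.mean(0)-R@A.mean(0)
print('jig',o.round(4),th,'resid',(W-(A@R.T+o)).round(4).tolist())
for n,p in dict(plate=(.03,-.077),plateup=(.03,-.085),slot=(-.03,-.07),home=(.01,.12)).items(): print(n,(R@np.array(p)+o).round(4))
for n,(u,v),z in [('tip',(178,322),.009),('hf',(122,400),.018),('hr',(57,499),.018)]:
    print(n,ray(c,350+(u+.5)/4.4-.5,145+(v+.5)/4.4-.5,z).round(4))
# depth check of press plate and housing
for u,v in [(690,95),(685,180)]: print(dep(c,140+u/4.4,140+v/4.4).round(4))
# fine tile fit using depth >6mm
for n in ('top',):
    im=c['image'].astype(int)
# jig check, from the depth: housing top and press plate centroid
H,Wd=c['range_z'].shape
vv,uu=np.mgrid[0:H,0:Wd];Z=c['range_z']
Rc=cv2.Rodrigues(c['rvec'])[0];X=np.stack([(uu-c['cx'])/c['fx']*Z,(vv-c['cy'])/c['fy']*Z,Z],-1)-c['tvec'].ravel();X=X@Rc
m=(X[...,2]>.1)&(X[...,2]<.14)&(abs(uu-297)<20)&(abs(vv-162)<15)
print('pp',X[m].mean(0),m.sum(),X[m].min(0),X[m].max(0))
m=(X[...,2]>.055)&(X[...,2]<.075)&(uu>270)&(uu<312)&(vv>145)&(vv<190)
q=X[m][:,:2]; q=(q-o)@R; print('housing jig',q.min(0),q.max(0),X[m][:,2].mean())
E
```

```text
jig [0.6223 0.0008] 0.09251729031517314 resid [[-0.0017, 0.0004], [-0.0015, -0.0038], [-0.0002, 0.0007], [0.0034, 0.0027]]
plate [ 0.6593 -0.0731]
plateup [ 0.66  -0.081]
slot [ 0.5989 -0.0716]
home [0.6212 0.1213]
tip [ 0.4981 -0.4072  0.009 ]
hf [ 0.4369 -0.3603  0.018 ]
hr [ 0.3616 -0.3097  0.018 ]
[ 0.6611 -0.08    0.1167]
[ 0.6077 -0.0818  0.0645]
pp [ 0.66285278 -0.067957    0.11426185] 272 [ 0.63132067 -0.0962765   0.10025099] [ 0.69322754 -0.02371299  0.12965479]
housing jig [-0.03064008 -0.11382423] [ 0.0595341 -0.0075144] 0.06473482728472356
```

```bash
cat >> h.py <<'E'
from scipy.spatial.transform import Rotation as Ro
def goal(x,y,z,clos=None):
    o=bot.get_obs(); R=Ro.from_quat(o['tool_rot']).as_matrix()
    d=R.T@(np.array([x,y,z])-o['eef_pos'])
    a=np.degrees(np.arctan2(R[1,1],R[0,1])); yw=0 if clos is None else -((clos-a+90)%180-90)/45
    print('at',o['eef_pos'].round(4),'clos',round(a,1),'q6',round(o['joint_pos'][5],2),'F',o['ft_force'].round(1),'w',round(o['grip_width'],4),'t',round(o['clock'],2))
    print('  delta',(d/.3).round(3),'|mm|',round(np.linalg.norm(d)*1000),'yaw',round(yw,3))
E
python3 -c "
from h import *
goal(.42,.20,.22);goal(.66,-.08,.16)"
```

```text
at [0.1861 0.4635 0.2305] clos 68.1 q6 1.57 F [-0.3 -0.   0.8] w 0.0855 t 0.1
  delta [-1.051 -0.524  0.036] |mm| 352 yaw 0
at [0.1861 0.4635 0.2305] clos 68.1 q6 1.57 F [-0.3 -0.   0.8] w 0.0855 t 0.1
  delta [-2.141 -1.092  0.237] |mm| 725 yaw 0
```

Call:
{"api": "jog_arm", "payload": {
  "deltas": [
    {"fingers": 0,"delta_pos": [-1,-0.5,0.1]},
    {"fingers": 0,"delta_pos": [-1,-0.5,0.1]},
    {"fingers": 0,"delta_pos": [-1,-0.5,0.1]},
    {"fingers": 0,"delta_pos": [-1,-0.5,0.1]},
    {"fingers": 0,"delta_pos": [-1,-0.5,0.1]},
    {"fingers": 0,"delta_pos": [-1,-0.5,0.1]},
    {"fingers": 0,"delta_pos": [-1,-0.5,0.1]},
    {"fingers": 0,"delta_pos": [-1,-0.5,0.1]}
  ]
}}

```text
invalid input at $.deltas[0]: expected keys fingers, delta_pos, yaw
```

```bash
python3 -c "
from h import *
goal(.66,-.083,.15)"
```

```text
at [0.1861 0.4635 0.2305] clos 68.1 q6 1.57 F [-0.3 -0.   0.8] w 0.0855 t 0.1
  delta [-2.145 -1.101  0.27 ] |mm| 728 yaw 0
```

Call:
{"api": "jog_arm", "payload": {
  "deltas": [
    {"fingers": 0,"delta_pos": [-1,-0.5,0.1],"yaw": 0},
    {"fingers": 0,"delta_pos": [-1,-0.5,0.1],"yaw": 0},
    {"fingers": 0,"delta_pos": [-1,-0.5,0.1],"yaw": 0},
    {"fingers": 0,"delta_pos": [-1,-0.5,0.1],"yaw": 0},
    {"fingers": 0,"delta_pos": [-1,-0.5,0.1],"yaw": 0},
    {"fingers": 0,"delta_pos": [-1,-0.5,0.1],"yaw": 0},
    {"fingers": 0,"delta_pos": [-1,-0.5,0.1],"yaw": 0},
    {"fingers": 0,"delta_pos": [-1,-0.5,0.1],"yaw": 0}
  ]
}}

```text
clock: 0.9
eef_pos: [0.4108, 0.2096, 0.2004]
tool_rot: [0.193, 0.981, -0.001, -0.0]
ft_force: [-0.1, 0.8, -0.8]
grip_width: -0.0
grasp_force: 0.0
```

```bash
python3 -c "
from h import *
goal(.66,-.083,.15)"
```

```text
at [0.4108 0.2096 0.2004] clos 67.7 q6 0.86 F [-0.1  0.8 -0.8] w -0.0 t 0.9
  delta [-1.138 -0.587  0.169] |mm| 388 yaw 0
```

Call:
{"api": "jog_arm", "payload": {
  "deltas": [
    {"fingers": 0,"delta_pos": [-1,-0.5,0.12],"yaw": 0},
    {"fingers": 0,"delta_pos": [-1,-0.5,0.12],"yaw": 0},
    {"fingers": 0,"delta_pos": [-1,-0.5,0.12],"yaw": 0},
    {"fingers": 0,"delta_pos": [-1,-0.5,0.12],"yaw": 0},
    {"fingers": 0,"delta_pos": [-1,-0.5,0.12],"yaw": 0},
    {"fingers": 0,"delta_pos": [-1,-0.5,0.12],"yaw": 0},
    {"fingers": 0,"delta_pos": [-1,-0.5,0.12],"yaw": 0},
    {"fingers": 0,"delta_pos": [-1,-0.5,0.12],"yaw": 0},
    {"fingers": 0,"delta_pos": [-1,-0.5,0.12],"yaw": 0}
  ]
}}

```text
clock: 1.8
eef_pos: [0.6308, -0.0377, 0.164]
tool_rot: [0.19, 0.982, 0.0, -0.001]
ft_force: [-0.6, 0.5, 0.3]
grip_width: 0.0002
grasp_force: 0.0
```

```bash
python3 - <<'E'
from h import *
goal(.66,-.083,.13)
c=snap('wrist','w0'); crop('w0',0,0,512,384,1.5,'w0b')
E
```

```text
at [ 0.6308 -0.0377  0.164 ] clos 68.1 q6 0.32 F [-0.6  0.5  0.3] w 0.0002 t 1.8
  delta [-0.147 -0.104  0.113] |mm| 64 yaw 0
```

View pics/w0b.png

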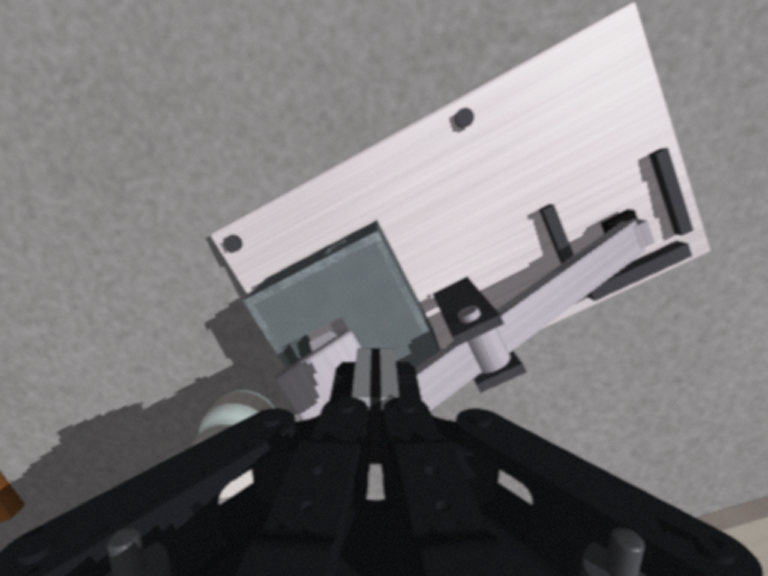

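The wrist view shows the jig's base plate corners at FR (208,237), FL (634,3) and BL (710,250), with the press plate under the fingers at about (320,370).

```bash
python3 - <<'E'
from h import *
c=load('w0')
ks=dict(FR=(208,237),FL=(634,3),BL=(710,250)); J=dict(BL=(.1,.175),FL=(-.075,.175),FR=(-.075,-.135))
W=np.array([ray(c,(u+.5)/1.5-.5,(v+.5)/1.5-.5,.010)[:2] for u,v in ks.values()]);A=np.array([J[k] for k in ks])
print(W.round(4), [np.linalg.norm(W[0]-W[1]),np.linalg.norm(W[1]-W[2])])
a0=A-A.mean(0);w0=W-W.mean(0)
th=np.arctan2((a0[:,0]*w0[:,1]-a0[:,1]*w0[:,0]).sum(),(a0*w0).sum())
R=Ro.from_euler('z',th).as_matrix()[:2,:2];o=W.mean(0)-R@A.mean(0)
print('jig',o.round(4),th,(W-(A@R.T+o)).round(4).tolist())
for n,p in dict(plateup=(.03,-.085),slot=(-.03,-.07),home=(.01,.12)).items(): print(n,(R@np.array(p)+o).round(4))
E
```

```text
[[ 0.5636 -0.1364]
 [ 0.5336  0.1713]
 [ 0.7041  0.189 ]] [np.float64(0.3091290729177974), np.float64(0.17144885899597895)]
jig [0.6243 0.005 ] 0.10235937722864316 [[0.0, 0.0005], [0.0018, -0.0002], [-0.0018, -0.0004]]
plateup [ 0.6629 -0.0765]
slot [ 0.6016 -0.0677]
home [0.622  0.1254]
```

Call:
{"api": "jog_arm", "payload": {
  "deltas": [
    {"fingers": 0,"delta_pos": [-0.147,-0.104,0],"yaw": 0},
    {"fingers": 0,"delta_pos": [-0.147,-0.104,0.05],"yaw": 0},
    {"fingers": 0,"delta_pos": [-0.147,-0.104,0.1],"yaw": 0},
    {"fingers": 0,"delta_pos": [-0.147,-0.104,0.12],"yaw": 0},
    {"fingers": 0,"delta_pos": [-0.147,-0.104,0.14],"yaw": 0},
    {"fingers": 0,"delta_pos": [-0.147,-0.104,0.16],"yaw": 0},
    {"fingers": 0,"delta_pos": [-0.147,-0.104,0.175],"yaw": 0},
    {"fingers": 0,"delta_pos": [-0.147,-0.104,0.19],"yaw": 0},
    {"fingers": 0,"delta_pos": [-0.147,-0.104,0.2],"yaw": 0},
    {"fingers": 0,"delta_pos": [-0.147,-0.104,0.21],"yaw": 0},
    {"fingers": 0,"delta_pos": [-0.147,-0.104,0.22],"yaw": 0}
  ]
}}

```text
clock: 2.95
eef_pos: [0.6621, -0.0839, 0.1027]
tool_rot: [0.19, 0.982, -0.001, 0.003]
ft_force: [-2.1, -3.6, 11.5]
grip_width: -0.0003
grasp_force: 5.1
```

```bash
python3 -c "
from h import *
goal(.66,-.083,.078)"
```

```text
at [ 0.6621 -0.0839  0.1027] clos 68.1 q6 0.26 F [-2.1 -3.6 11.5] w -0.0003 t 2.95
  delta [0.008 0.    0.082] |mm| 25 yaw 0
```

Call:
{"api": "jog_arm", "payload": {
  "deltas": [
    {"fingers": 0,"delta_pos": [0,0,0.015],"yaw": 0},
    {"fingers": 0,"delta_pos": [0,0,0.03],"yaw": 0},
    {"fingers": 0,"delta_pos": [0,0,0.04],"yaw": 0},
    {"fingers": 0,"delta_pos": [0,0,0.05],"yaw": 0},
    {"fingers": 0,"delta_pos": [0,0,0.06],"yaw": 0},
    {"fingers": 0,"delta_pos": [0,0,0.07],"yaw": 0},
    {"fingers": 0,"delta_pos": [0,0,0.075],"yaw": 0},
    {"fingers": 0,"delta_pos": [0,0,0.08],"yaw": 0},
    {"fingers": 0,"delta_pos": [0,0,0.08],"yaw": 0}
  ]
}}

```text
clock: 3.85
eef_pos: [0.6629, -0.0846, 0.0788]
tool_rot: [0.19, 0.982, -0.001, 0.004]
ft_force: [0.9, -5.2, 6.6]
grip_width: 0.0
grasp_force: 3.4
```

Call:
{"api": "jog_arm", "payload": {
  "deltas": [
    {"fingers": 0,"delta_pos": [0,0,0.005],"yaw": 0},
    {"fingers": 0,"delta_pos": [0,0,0.01],"yaw": 0},
    {"fingers": 0,"delta_pos": [0,0,0.015],"yaw": 0},
    {"fingers": 0,"delta_pos": [0,0,0.015],"yaw": 0}
  ]
}}

```text
clock: 4.25
eef_pos: [0.663, -0.0846, 0.0774]
tool_rot: [0.19, 0.982, -0.001, 0.005]
ft_force: [-4.6, -3.9, 18.1]
grip_width: -0.0002
grasp_force: 9.1
```

Call:
{"api": "jog_arm", "payload": {
  "deltas": [
    {"fingers": 0,"delta_pos": [0,0,-0.02],"yaw": 0},
    {"fingers": 0,"delta_pos": [0,0,-0.06],"yaw": 0},
    {"fingers": 0,"delta_pos": [0,0,-0.15],"yaw": 0},
    {"fingers": 0,"delta_pos": [0,0,-0.3],"yaw": 0},
    {"fingers": 0,"delta_pos": [0.15,0.2,-0.4],"yaw": 0},
    {"fingers": 0,"delta_pos": [0.3,0.4,-0.4],"yaw": 0},
    {"fingers": 0,"delta_pos": [0.4,0.5,-0.4],"yaw": 0},
    {"fingers": 0,"delta_pos": [0.4,0.5,-0.4],"yaw": 0},
    {"fingers": 0,"delta_pos": [0.4,0.5,-0.4],"yaw": 0}
  ]
}}

```text
clock: 5.15
eef_pos: [0.6029, 0.1072, 0.1922]
tool_rot: [0.185, 0.983, 0.001, -0.0]
ft_force: [0.2, -0.6, 0.3]
grip_width: 0.0002
grasp_force: 0.0
```

```bash
python3 - <<'E'
from h import *
goal(.43,.334,.10,59)
snap('wrist','w1'); c=snap('top','top1'); crop('w1',0,0,512,384,1.5,'w1b')
for u,v in [(290,160),(294,165),(298,160)]: print(dep(c,u,v).round(4))
E
```

```text
at [0.6029 0.1072 0.1922] clos 68.6 q6 0.55 F [ 0.2 -0.6  0.3] w 0.0002 t 5.15
  delta [0.812 0.493 0.309] |mm| 300 yaw 0.214
[ 0.6738 -0.0611  0.0812]
[ 0.657  -0.0742  0.0832]
[ 0.6733 -0.0868  0.0861]
```

View pics/w1b.png

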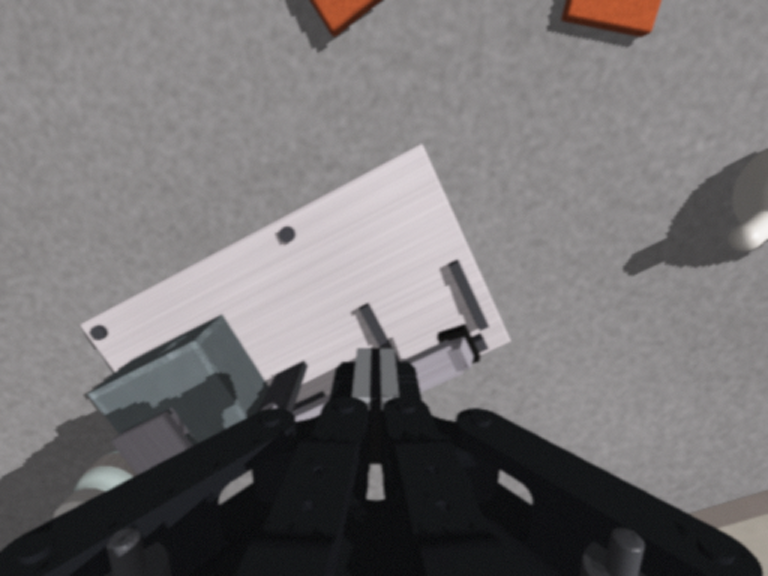

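The arm is caught: the press plate is level at about z = 83 mm. The wrist view shows plate corners at (80,325), (423,145) and (511,342), and the near tile corner at (333,33).

```bash
cat >> h.py <<'E'
def fit(W,A):
    a0=A-A.mean(0);w0=W-W.mean(0)
    th=np.arctan2((a0[:,0]*w0[:,1]-a0[:,1]*w0[:,0]).sum(),(a0*w0).sum())
    R=Ro.from_euler('z',th).as_matrix()[:2,:2];o=W.mean(0)-R@A.mean(0); return o,th,W-(A@R.T+o)
E
python3 - <<'E'
from h import *
c=load('w1')
W=np.array([ray(c,(u+.5)/1.5-.5,(v+.5)/1.5-.5,.010)[:2] for u,v in [(80,325),(423,145),(511,342)]])
print(fit(W,np.array([(-.075,-.135),(-.075,.175),(.1,.175)])))
print(ray(c,333/1.5,33/1.5,.012))
E
```

```text
(array([0.62470282, 0.00590306]), np.float64(0.09659602646801727), array([[ 0.00028286,  0.00129511],
       [ 0.00105252, -0.00044235],
       [-0.00133538, -0.00085276]]))
[0.44545214 0.13967079 0.012     ]
```

Call:
{"api": "jog_arm", "payload": {
  "deltas": [
    {"fingers": 1,"delta_pos": [0.6,0.4,0],"yaw": 0.21},
    {"fingers": 1,"delta_pos": [0.6,0.4,0],"yaw": 0.21},
    {"fingers": 1,"delta_pos": [0.6,0.4,0.0],"yaw": 0.21},
    {"fingers": 1,"delta_pos": [0.6,0.4,0.0],"yaw": 0.21},
    {"fingers": 1,"delta_pos": [0.6,0.4,0.0],"yaw": 0.21},
    {"fingers": 1,"delta_pos": [0.6,0.4,0.0],"yaw": 0.21}
  ]
}}

```text
clock: 5.85
eef_pos: [0.4817, 0.2803, 0.1909]
tool_rot: [0.269, 0.963, 0.0, -0.0]
ft_force: [0.6, -0.2, 0.4]
grip_width: 0.0847
grasp_force: 0.0
```

```bash
python3 - <<'E'
from h import *
goal(.4213,.3625,.10,59)
c=snap('wrist','w2'); crop('w2',0,0,512,384,1.5,'w2b')
im=c['image'].astype(int); m=((im[...,0]>90)&(im[...,0]-im[...,1]>60)).astype('uint8')
n,l,s,ce=cv2.connectedComponentsWithStats(m)
for i in range(1,n):
    if s[i,4]<500: continue
    cn=cv2.findContours((l==i).astype('uint8'),0,2)[0][0]
    b=cv2.boxPoints(cv2.minAreaRect(cn)); P=np.array([ray(c,u,v,.012)[:2] for u,v in b])
    print(s[i],b.round(0).tolist(),np.linalg.norm(np.diff(P,axis=0),axis=1).round(3),P.mean(0).round(4),P.round(3).tolist())
E
```

```text
at [0.4817 0.2803 0.1909] clos 58.8 q6 1.07 F [ 0.6 -0.2  0.4] w 0.0847 t 5.85
  delta [0.314 0.13  0.303] |mm| 137 yaw -0.003
[ 377    0   65   43 1594] [[377.0, 0.0], [418.0, -27.0], [445.0, 16.0], [405.0, 43.0]] [0.043 0.049 0.044] [0.4192 0.5056] [[0.395, 0.479], [0.395, 0.522], [0.443, 0.532], [0.444, 0.488]]
[    0    29   179   181 13881] [[-16.0, 80.0], [37.0, 25.0], [180.0, 161.0], [127.0, 216.0]] [0.084 0.192 0.096] [0.3399 0.1552] [[0.248, 0.094], [0.238, 0.178], [0.425, 0.221], [0.448, 0.128]]
[ 261   48   58  132 6996] [[261.0, 179.0], [262.0, 47.0], [318.0, 48.0], [317.0, 180.0]] [0.138 0.057 0.139] [0.4483 0.352 ] [[0.491, 0.29], [0.373, 0.362], [0.403, 0.411], [0.526, 0.346]]
```

View pics/w2b.png

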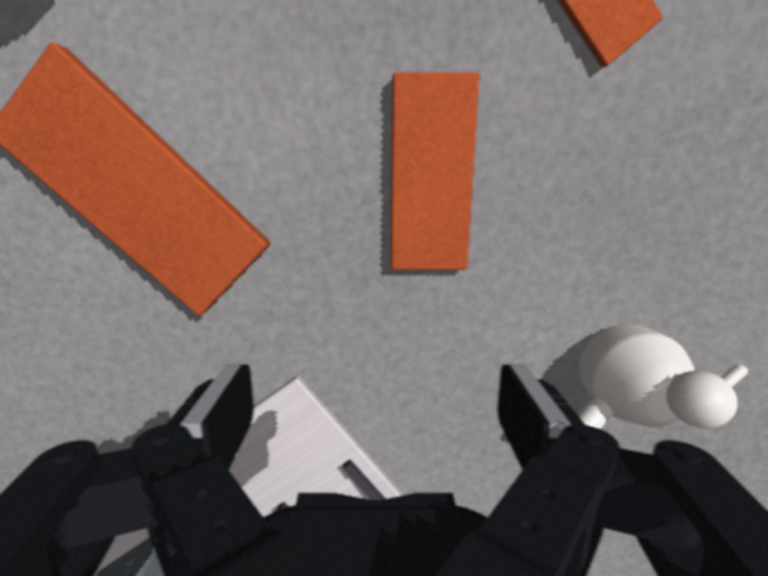

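The middle tile is at (391..479, 73..270), lying straight ahead of the open fingers; the bird is well to the right at (650,380). Next I grip the tile 30 mm behind its centre.

```bash
python3 -c "
from h import *
goal(.422,.3665,.0,60)"
```

```text
at [0.4827 0.2791 0.1909] clos 58.7 q6 1.07 F [ 0.3  0.4 -0.7] w 0.0852 t 5.9
  delta [0.325 0.144 0.636] |mm| 219 yaw -0.028
```

Call:
{"api": "jog_arm", "payload": {
  "deltas": [
    {"fingers": 1,"delta_pos": [0.15,0.07,0.1],"yaw": -0.028},
    {"fingers": 1,"delta_pos": [0.28,0.13,0.2],"yaw": -0.028},
    {"fingers": 1,"delta_pos": [0.325,0.144,0.32],"yaw": -0.028},
    {"fingers": 1,"delta_pos": [0.325,0.144,0.45],"yaw": -0.028},
    {"fingers": 1,"delta_pos": [0.325,0.144,0.55],"yaw": -0.028},
    {"fingers": 1,"delta_pos": [0.325,0.144,0.6],"yaw": -0.028},
    {"fingers": 1,"delta_pos": [0.325,0.144,0.63],"yaw": -0.028},
    {"fingers": 1,"delta_pos": [0.325,0.144,0.636],"yaw": -0.028},
    {"fingers": 1,"delta_pos": [0.325,0.144,0.636],"yaw": -0.028}
  ]
}}

```text
clock: 6.8
eef_pos: [0.4232, 0.3662, 0.0004]
tool_rot: [0.26, 0.966, 0.0, 0.0]
ft_force: [0.4, 0.5, -0.5]
grip_width: 0.0851
grasp_force: 0.0
```

```bash
python3 -c "
from h import *
goal(.422,.3665,.0,60)"
```

```text
at [4.232e-01 3.662e-01 4.000e-04] clos 59.8 q6 1.24 F [ 0.4  0.5 -0.5] w 0.0851 t 6.8
  delta [ 0.004 -0.001  0.001] |mm| 1 yaw -0.004
```

Close, then lift.

Call:
{"api": "jog_arm", "payload": {
  "deltas": [
    {"fingers": 0,"delta_pos": [0,0,0],"yaw": 0},
    {"fingers": 0,"delta_pos": [0,0,0],"yaw": 0},
    {"fingers": 0,"delta_pos": [0,0,0],"yaw": 0},
    {"fingers": 0,"delta_pos": [0,0,0],"yaw": 0},
    {"fingers": 0,"delta_pos": [0,0,0],"yaw": 0},
    {"fingers": 0,"delta_pos": [0,0,0],"yaw": 0}
  ]
}}

```text
clock: 7.4
eef_pos: [0.4231, 0.3672, 0.0018]
tool_rot: [0.259, 0.966, 0.001, 0.001]
ft_force: [0.1, -0.5, 4.5]
grip_width: 0.0575
grasp_force: 64.0
```

Call:
{"api": "jog_arm", "payload": {
  "deltas": [
    {"fingers": 0,"delta_pos": [0,0,-0.05],"yaw": 0},
    {"fingers": 0,"delta_pos": [0,0,-0.1],"yaw": 0},
    {"fingers": 0,"delta_pos": [0,0,-0.15],"yaw": 0},
    {"fingers": 0,"delta_pos": [0,0,-0.15],"yaw": 0},
    {"fingers": 0,"delta_pos": [0,0,-0.15],"yaw": 0}
  ]
}}

```text
clock: 7.9
eef_pos: [0.422, 0.3667, 0.0451]
tool_rot: [0.259, 0.966, 0.0, 0.0]
ft_force: [0.1, 0.6, -3.6]
grip_width: 0.0574
grasp_force: 64.9
```

```bash
python3 - <<'E'
from h import *
th=.0985; o=np.array([.6242,.0050]); R=Ro.from_euler('z',th).as_matrix()[:2,:2]
p=R@np.array([-.115,.12])+o; print(p)   # gripper 30 behind tile centre; tile front at jig x -15
goal(p[0],p[1],.045,90+np.degrees(th))
E
```

```text
[0.49795653 0.11310914]
at [0.422  0.3667 0.0451] clos 59.9 q6 1.24 F [ 0.1  0.6 -3.6] w 0.0574 t 7.9
  delta [-0.643 -0.605  0.   ] |mm| 265 yaw -0.793
```

Call:
{"api": "jog_arm", "payload": {
  "deltas": [
    {"fingers": 0,"delta_pos": [-0.2,-0.15,-0.05],"yaw": -0.19},
    {"fingers": 0,"delta_pos": [-0.35,-0.28,-0.05],"yaw": -0.35},
    {"fingers": 0,"delta_pos": [-0.5,-0.43,-0.05],"yaw": -0.5},
    {"fingers": 0,"delta_pos": [-0.6,-0.55,-0.05],"yaw": -0.65},
    {"fingers": 0,"delta_pos": [-0.643,-0.605,-0.05],"yaw": -0.793},
    {"fingers": 0,"delta_pos": [-0.643,-0.605,-0.05],"yaw": -0.793},
    {"fingers": 0,"delta_pos": [-0.643,-0.605,-0.05],"yaw": -0.793},
    {"fingers": 0,"delta_pos": [-0.643,-0.605,-0.05],"yaw": -0.793}
  ]
}}

```text
clock: 8.7
eef_pos: [0.4973, 0.1125, 0.0591]
tool_rot: [-0.048, 0.999, 0.0, -0.001]
ft_force: [0.1, 1.0, -2.1]
grip_width: 0.0573
grasp_force: 65.1
```

```bash
python3 - <<'E'
from h import *
goal(.498,.1131,.045,95.64)
c=snap('wrist','w3'); crop('w3',0,0,512,384,1.55,'w3b')
E
```

```text
at [0.4973 0.1125 0.0591] clos 95.5 q6 0.13 F [ 0.1  1.  -2.1] w 0.0573 t 8.7
  delta [-0.003  0.002  0.047] |mm| 14 yaw -0.002
```

View pics/w3b.png

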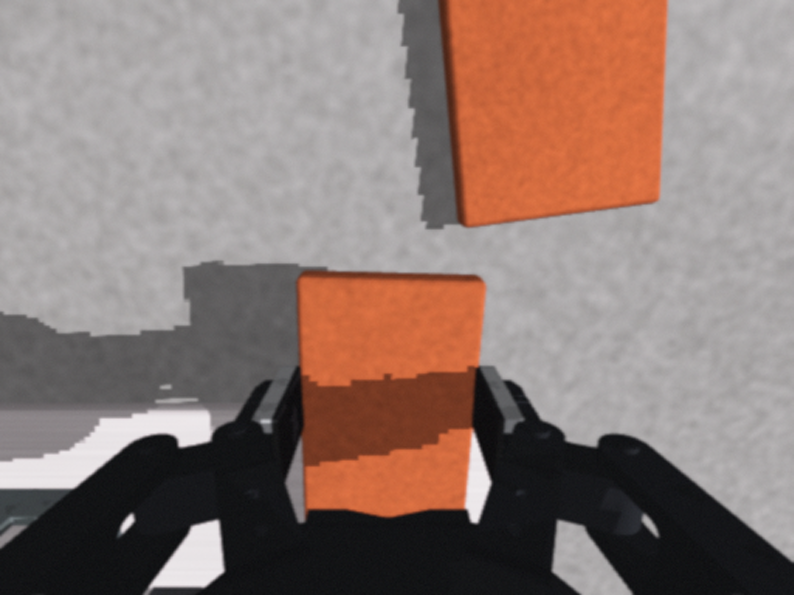

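The view faces back towards the robot: the held tile is square in the grip and the jig's front edge is horizontal, so the yaw matches. I check the rail midline using rail corners from the earlier pictures.

```bash
python3 - <<'E'
from h import *
th=.0985; o=np.array([.6242,.0050]); R=Ro.from_euler('z',th).as_matrix()[:2,:2]
J=lambda p:(R.T@(p[:2]-o)).round(4)
c=load('w1')
for u,v in [(447,265),(368,304)]: print('w1 rail',J(ray(c,(u+.5)/1.5-.5,(v+.5)/1.5-.5,.018)))
c=load('top0')
for u,v in [(381,163),(461,158)]: print('top rail',J(ray(c,140+u/4.4,140+v/4.4,.018)))
c=load('w0')
for u,v in [(651,155),(552,206)]: print('w0 rail',J(ray(c,u/1.5,v/1.5,.018)))
c=snap('top','top2')
im=c['image'].astype(int); m=((im[...,0]>80)&(im[...,0]-im[...,1]>50)).astype('uint8'); m[200:]=m[200:]
n,l,s,ce=cv2.connectedComponentsWithStats(m)
for i in range(1,n):
    if s[i,4]>60: print(s[i],ce[i].round(1), J(ray(c,*ce[i],.06)))
crop('top2',200,130,320,230,6,'t2b')
E
```

```text
w1 rail [0.0137 0.154 ]
w1 rail [0.0141 0.0859]
top rail [0.0141 0.1428]
top rail [0.0133 0.081 ]
w0 rail [0.0143 0.1529]
w0 rail [0.0153 0.0845]
[112 229  16  32 390] [119.5 244.4] [-0.1873  0.4992]
[206 235  12  57 255] [211.8 256.5] [-0.2489  0.2059]
```

View pics/t2b.png

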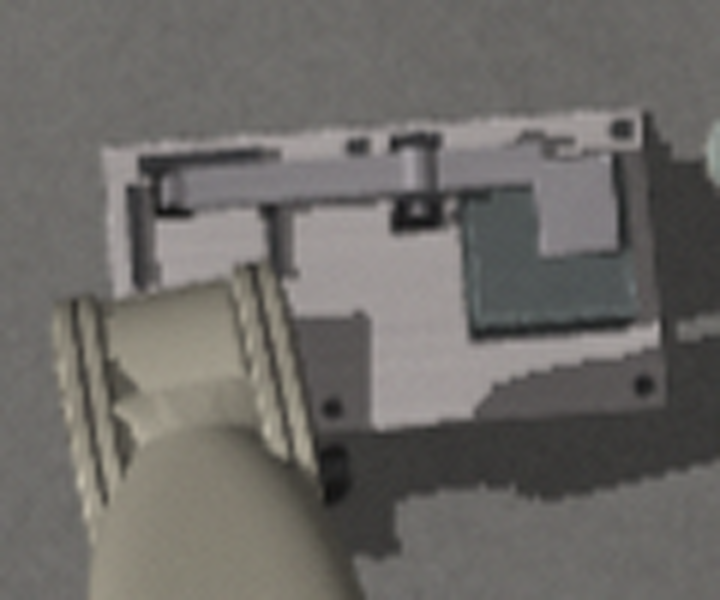

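The top view confirms the arm is up and level and the rails at (140,235) and (278,240) are clear, but the robot hides the tile. I check the wrist camera's bias using the centred, held tile.

```bash
python3 - <<'E'
from h import *
c=load('w3'); o=bot.get_obs(); R=Ro.from_quat(o['tool_rot']).as_matrix()
for u,v in [(299,277),(484,283),(303,385),(475,385)]:
    p=ray(c,u/1.55,v/1.55,.069); print((R.T@(p-o['eef_pos'])).round(4))
th=.0985; q=np.array([.6242,.0050]); Rj=Ro.from_euler('z',th).as_matrix()[:2,:2]
print('tcp jig',Rj.T@(o['eef_pos'][:2]-q))
p=Rj@np.array([-.115,.12])+q; goal(p[0],p[1],.016,95.64)
E
```

```text
[ 0.041  -0.0282 -0.0095]
[ 0.039   0.0293 -0.0095]
[ 0.0041 -0.029  -0.0096]
[ 0.004   0.0284 -0.0096]
tcp jig [-0.11552622  0.12064034]
at [0.4974 0.1137 0.0594] clos 95.7 q6 0.13 F [-0.4  0.4 -2.1] w 0.0573 t 8.8
  delta [-0.002 -0.002  0.145] |mm| 43 yaw 0.001
```

Call:
{"api": "jog_arm", "payload": {
  "deltas": [
    {"fingers": 0,"delta_pos": [0,0,0.1],"yaw": 0},
    {"fingers": 0,"delta_pos": [-0.02,-0.002,0.145],"yaw": 0},
    {"fingers": 0,"delta_pos": [-0.05,-0.002,0.149],"yaw": 0},
    {"fingers": 0,"delta_pos": [-0.1,-0.002,0.15],"yaw": 0},
    {"fingers": 0,"delta_pos": [-0.15,-0.002,0.15],"yaw": 0},
    {"fingers": 0,"delta_pos": [-0.2,-0.002,0.15],"yaw": 0},
    {"fingers": 0,"delta_pos": [-0.23,-0.002,0.15],"yaw": 0},
    {"fingers": 0,"delta_pos": [-0.25,-0.002,0.15],"yaw": 0},
    {"fingers": 0,"delta_pos": [-0.25,-0.002,0.15],"yaw": 0}
  ]
}}

```text
clock: 9.7
eef_pos: [0.5736, 0.12, 0.0151]
tool_rot: [-0.049, 0.999, 0.0, 0.0]
ft_force: [-0.4, -0.2, -2.6]
grip_width: 0.0579
grasp_force: 65.1
```

```bash
python3 - <<'E'
from h import *
o=bot.get_obs()
th=.0985; q=np.array([.6242,.0050]); Rj=Ro.from_euler('z',th).as_matrix()[:2,:2]
print('tcp jig',Rj.T@(o['eef_pos'][:2]-q))
p=Rj@np.array([-.020,.12])+q; goal(p[0],p[1],.012,95.64)
E
```

```text
tcp jig [-0.03906217  0.11939022]
at [0.5736 0.12   0.0151] clos 95.6 q6 0.11 F [-0.4 -0.2 -2.6] w 0.0579 t 9.7
  delta [-0.064  0.002  0.011] |mm| 19 yaw -0.0
```

Call:
{"api": "jog_arm", "payload": {
  "deltas": [
    {"fingers": 0,"delta_pos": [-0.02,0.002,0.006],"yaw": 0},
    {"fingers": 0,"delta_pos": [-0.04,0.002,0.01],"yaw": 0},
    {"fingers": 0,"delta_pos": [-0.055,0.002,0.01],"yaw": 0},
    {"fingers": 0,"delta_pos": [-0.062,0.002,0.01],"yaw": 0},
    {"fingers": 0,"delta_pos": [-0.068,0.002,0.01],"yaw": 0},
    {"fingers": 0,"delta_pos": [-0.068,0.002,0.01],"yaw": 0}
  ]
}}

```text
clock: 10.3
eef_pos: [0.5918, 0.122, 0.0119]
tool_rot: [-0.049, 0.999, -0.0, -0.001]
ft_force: [-5.2, -0.5, 1.1]
grip_width: 0.0577
grasp_force: 65.6
```

```bash
python3 - <<'E'
from h import *
o=bot.get_obs()
th=.0985; q=np.array([.6242,.0050]); Rj=Ro.from_euler('z',th).as_matrix()[:2,:2]
print('tcp jig',Rj.T@(o['eef_pos'][:2]-q),'Fjig',Rj.T@o['ft_force'][:2],o['ft_force'][2],o['eef_pos'][2])
E
```

```text
tcp jig [-0.02076847  0.11966707] Fjig [-5.19152145e+00  2.41296970e-03] 1.1198234151207178 0.011921123961705946
```

Call:
{"api": "jog_arm", "payload": {
  "deltas": [
    {"fingers": 1,"delta_pos": [0,0,0],"yaw": 0},
    {"fingers": 1,"delta_pos": [0,0,0],"yaw": 0},
    {"fingers": 1,"delta_pos": [0,0,0],"yaw": 0},
    {"fingers": 1,"delta_pos": [0,0,0],"yaw": 0},
    {"fingers": 1,"delta_pos": [0,0,-0.08],"yaw": 0},
    {"fingers": 1,"delta_pos": [0.08,0,-0.16],"yaw": 0},
    {"fingers": 0,"delta_pos": [0.24,0,-0.16],"yaw": 0},
    {"fingers": 0,"delta_pos": [0.24,0,-0.16],"yaw": 0},
    {"fingers": 0,"delta_pos": [0.24,0,-0.16],"yaw": 0},
    {"fingers": 0,"delta_pos": [0.24,0,-0.16],"yaw": 0},
    {"fingers": 0,"delta_pos": [0.24,0,-0.05],"yaw": 0},
    {"fingers": 0,"delta_pos": [0.24,0,-0.01],"yaw": 0}
  ]
}}

```text
clock: 11.5
eef_pos: [0.5218, 0.1152, 0.0134]
tool_rot: [-0.049, 0.999, -0.0, -0.0]
ft_force: [-0.2, -0.6, -0.8]
grip_width: -0.0002
grasp_force: 0.0
```

Call:
{"api": "jog_arm", "payload": {
  "deltas": [
    {"fingers": 0,"delta_pos": [-0.02,0,0],"yaw": 0},
    {"fingers": 0,"delta_pos": [-0.04,0,0],"yaw": 0},
    {"fingers": 0,"delta_pos": [-0.055,0,0],"yaw": 0},
    {"fingers": 0,"delta_pos": [-0.065,0,0],"yaw": 0},
    {"fingers": 0,"delta_pos": [-0.073,0,0],"yaw": 0},
    {"fingers": 0,"delta_pos": [-0.08,0,0],"yaw": 0},
    {"fingers": 0,"delta_pos": [-0.08,0,0],"yaw": 0}
  ]
}}

```text
clock: 12.2
eef_pos: [0.5403, 0.1169, 0.0149]
tool_rot: [-0.049, 0.999, -0.0, -0.005]
ft_force: [-11.9, -2.3, 8.4]
grip_width: 0.0001
grasp_force: 5.9
```

```bash
python3 - <<'E'
from h import *
o=bot.get_obs()
th=.0985; q=np.array([.6242,.0050]); Rj=Ro.from_euler('z',th).as_matrix()[:2,:2]
print('tcp jig',Rj.T@(o['eef_pos'][:2]-q),'Fjig',Rj.T@o['ft_force'][:2],o['ft_force'][2],o['eef_pos'][2])
E
```

```text
tcp jig [-0.07248306  0.11959073] Fjig [-12.0803063   -1.15916857] 8.388655826393908 0.014916012650558665
```

The tile is home: 12 N of resistance with the fingers at jig x = -72 mm, against -71 mm expected. Now I retreat and go to the prodder.

Call:
{"api": "jog_arm", "payload": {
  "deltas": [
    {"fingers": 0,"delta_pos": [0.06,0,-0.05],"yaw": 0},
    {"fingers": 0,"delta_pos": [0.1,0.1,-0.2],"yaw": 0.19},
    {"fingers": 0,"delta_pos": [0.1,0.25,-0.35],"yaw": 0.35},
    {"fingers": 0,"delta_pos": [0.1,0.4,-0.5],"yaw": 0.5},
    {"fingers": 0,"delta_pos": [0.1,0.55,-0.57],"yaw": 0.65},
    {"fingers": 0,"delta_pos": [0.1,0.7,-0.57],"yaw": 0.8},
    {"fingers": 0,"delta_pos": [0.1,0.85,-0.57],"yaw": 0.91},
    {"fingers": 0,"delta_pos": [0.1,1,-0.57],"yaw": 0.91},
    {"fingers": 0,"delta_pos": [0.1,1,-0.57],"yaw": 0.91}
  ]
}}

```text
clock: 13.1
eef_pos: [0.4852, 0.4187, 0.187]
tool_rot: [0.301, 0.954, 0.002, 0.001]
ft_force: [-0.4, -0.3, 0.1]
grip_width: 0.0001
grasp_force: 0.0
```

```bash
python3 - <<'E'
from h import *
goal(.498,-.400,.19,54.5)
E
```

```text
at [0.4852 0.4187 0.187 ] clos 55.0 q6 1.32 F [-0.4 -0.3  0.1] w 0.0001 t 13.1
  delta [-1.601 -2.211 -0.02 ] |mm| 819 yaw 0.011
```

I had the sign of y wrong. The tool is clear, at z 0.187, so I reverse.

Call:
{"api": "jog_arm", "payload": {
  "deltas": [
    {"fingers": 0,"delta_pos": [-0.6,-0.8,-0.02],"yaw": 0},
    {"fingers": 0,"delta_pos": [-0.6,-0.8,-0.02],"yaw": 0},
    {"fingers": 0,"delta_pos": [-0.6,-0.8,-0.02],"yaw": 0},
    {"fingers": 0,"delta_pos": [-0.6,-0.8,-0.02],"yaw": 0},
    {"fingers": 0,"delta_pos": [-0.6,-0.8,-0.02],"yaw": 0},
    {"fingers": 0,"delta_pos": [-0.6,-0.8,-0.02],"yaw": 0}
  ]
}}

```text
clock: 13.7
eef_pos: [0.4941, 0.111, 0.1929]
tool_rot: [0.304, 0.953, 0.0, 0.001]
ft_force: [0.7, -0.3, -0.7]
grip_width: -0.0002
grasp_force: 0.0
```

Call:
{"api": "jog_arm", "payload": {
  "deltas": [
    {"fingers": 0,"delta_pos": [-0.6,-0.8,0],"yaw": 0},
    {"fingers": 0,"delta_pos": [-0.6,-0.8,0],"yaw": 0},
    {"fingers": 0,"delta_pos": [-0.6,-0.8,0],"yaw": 0},
    {"fingers": 0,"delta_pos": [-0.6,-0.8,0],"yaw": 0},
    {"fingers": 0,"delta_pos": [-0.6,-0.8,0],"yaw": 0},
    {"fingers": 0,"delta_pos": [-0.6,-0.8,0],"yaw": 0}
  ]
}}

```text
clock: 14.3
eef_pos: [0.5019, -0.1893, 0.193]
tool_rot: [0.304, 0.953, -0.0, 0.001]
ft_force: [1.6, 0.8, -0.1]
grip_width: 0.0002
grasp_force: 0.0
```

```bash
python3 - <<'E'
from h import *
goal(.498,-.400,.19,54.5)
E
```

```text
at [ 0.5019 -0.1893  0.193 ] clos 54.6 q6 0.26 F [ 1.6  0.8 -0.1] w 0.0002 t 14.3
  delta [-0.396 -0.58   0.011] |mm| 211 yaw 0.003
```

Call:
{"api": "jog_arm", "payload": {
  "deltas": [
    {"fingers": 1,"delta_pos": [-0.396,-0.58,0],"yaw": 0},
    {"fingers": 1,"delta_pos": [-0.396,-0.58,0],"yaw": 0},
    {"fingers": 1,"delta_pos": [-0.396,-0.58,0],"yaw": 0},
    {"fingers": 1,"delta_pos": [-0.396,-0.58,0],"yaw": 0},
    {"fingers": 1,"delta_pos": [-0.396,-0.58,0],"yaw": 0},
    {"fingers": 1,"delta_pos": [-0.396,-0.58,0],"yaw": 0}
  ]
}}

```text
clock: 14.9
eef_pos: [0.4974, -0.3997, 0.1917]
tool_rot: [0.305, 0.952, -0.0, 0.0]
ft_force: [-0.6, 1.2, -0.2]
grip_width: 0.0843
grasp_force: 0.0
```

```bash
python3 - <<'E'
from h import *
c=snap('wrist','w4'); crop('w4',0,0,512,384,1.5,'w4b')
# tile check from top: orange mask in jig area
t=snap('top','top3'); im=t['image'].astype(int); m=((im[...,0]>80)&(im[...,0]-im[...,1]>50)).astype('uint8')
n,l,s,ce=cv2.connectedComponentsWithStats(m)
q=np.array([.6242,.0050]); Rj=Ro.from_euler('z',.0985).as_matrix()[:2,:2]
for i in range(1,n):
    if s[i,4]>60:
        cn=cv2.findContours((l==i).astype('uint8'),0,2)[0][0]; b=cv2.boxPoints(cv2.minAreaRect(cn))
        print(s[i],[(Rj.T@(ray(t,u,v,.022)[:2]-q)).round(3).tolist() for u,v in b])
E
```

```text
[226 165  19  34 539] [[0.053, 0.144], [0.052, 0.086], [-0.06, 0.089], [-0.059, 0.146]]
[112 229  16  32 387] [[-0.136, 0.536], [-0.134, 0.494], [-0.234, 0.485], [-0.236, 0.527]]
[ 206  231   34   61 1380] [[-0.178, 0.228], [-0.169, 0.149], [-0.355, 0.125], [-0.364, 0.203]]
```

View pics/w4b.png

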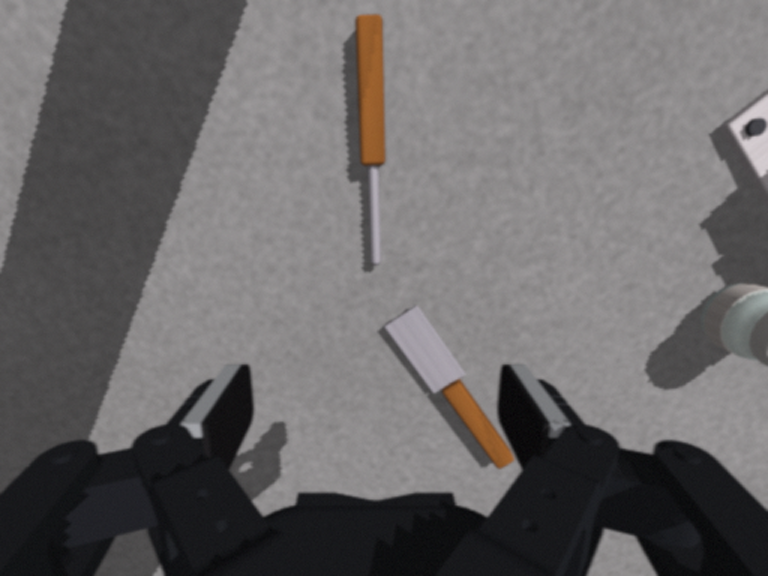

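The tile is home in the top view (rear edge at jig x = -60 mm). The wrist view shows the prodder from its handle end (370,17) to handle front (373,164) and tip (376,263). The scraper sits separately, with its blade at (425,350).

```bash
python3 - <<'E'
from h import *
c=load('w4'); P=[ray(c,u/1.5,v/1.5,z) for u,v,z in [(370,17,.018),(373,164,.018),(376,263,.009)]]
for p in P: print(p.round(4))
d=P[2][:2]-P[0][:2]; a=np.degrees(np.arctan2(d[1],d[0])); print(np.linalg.norm(d),a, np.linalg.norm(P[1]-P[0]))
u=d/np.linalg.norm(d); hm=(P[0]+P[1])[:2]/2
g1=P[2][:2]-.1*u; g2=hm+.0225*u; print(g1,g2)
g=(g1+g2)/2-.005*u; print('grip',g); goal(g[0],g[1],.0,a+90)
E
```

```text
[ 0.361  -0.3053  0.018 ]
[ 0.4366 -0.357   0.018 ]
[ 0.4983 -0.3983  0.009 ]
0.1658193696548913 -34.11270720765979 0.09164630848367089
[ 0.41545904 -0.3422063 ] [ 0.41741791 -0.34377814]
grip [ 0.4122988  -0.34018811]
at [ 0.4981 -0.3966  0.1921] clos 54.7 q6 -0.06 F [-0.3 -0.4 -0.1] w 0.085 t 15.0
  delta [ 0.342 -0.012  0.64 ] |mm| 218 yaw -0.027
```

Call:
{"api": "jog_arm", "payload": {
  "deltas": [
    {"fingers": 1,"delta_pos": [0.15,-0.01,0.1],"yaw": -0.027},
    {"fingers": 1,"delta_pos": [0.29,-0.012,0.2],"yaw": -0.027},
    {"fingers": 1,"delta_pos": [0.342,-0.012,0.33],"yaw": -0.027},
    {"fingers": 1,"delta_pos": [0.342,-0.012,0.46],"yaw": -0.027},
    {"fingers": 1,"delta_pos": [0.342,-0.012,0.56],"yaw": -0.027},
    {"fingers": 1,"delta_pos": [0.342,-0.012,0.61],"yaw": -0.027},
    {"fingers": 1,"delta_pos": [0.342,-0.012,0.63],"yaw": -0.027},
    {"fingers": 0,"delta_pos": [0.342,-0.012,0.63],"yaw": -0.027},
    {"fingers": 0,"delta_pos": [0.342,-0.012,0.63],"yaw": -0.027},
    {"fingers": 0,"delta_pos": [0.342,-0.012,0.63],"yaw": -0.027},
    {"fingers": 0,"delta_pos": [0.342,-0.012,0.63],"yaw": -0.027},
    {"fingers": 0,"delta_pos": [0.342,-0.012,0.63],"yaw": -0.027}
  ]
}}

```text
clock: 16.2
eef_pos: [0.4132, -0.3415, 0.0042]
tool_rot: [0.293, 0.956, -0.0, 0.001]
ft_force: [0.8, -1.3, -1.1]
grip_width: 0.0163
grasp_force: 59.8
```

Call:
{"api": "jog_arm", "payload": {
  "deltas": [
    {"fingers": 0,"delta_pos": [0,0,0],"yaw": 0},
    {"fingers": 0,"delta_pos": [0,0,-0.06],"yaw": 0},
    {"fingers": 0,"delta_pos": [0,0,-0.13],"yaw": 0},
    {"fingers": 0,"delta_pos": [0,0,-0.2],"yaw": 0},
    {"fingers": 0,"delta_pos": [0,0,-0.2],"yaw": 0}
  ]
}}

```text
clock: 16.7
eef_pos: [0.4143, -0.3424, 0.0657]
tool_rot: [0.293, 0.956, -0.001, 0.003]
ft_force: [0.6, -0.2, 0.1]
grip_width: 0.016
grasp_force: 59.9
```

```bash
python3 - <<'E'
from h import *
q=np.array([.6242,.0050]); Rj=Ro.from_euler('z',.0985).as_matrix()[:2,:2]
p=Rj@np.array([-.30,-.07])+q
goal(.40,-.24,.062,80); goal(p[0],p[1],.062,95.64)
E
```

```text
at [ 0.4143 -0.3424  0.0657] clos 55.9 q6 -0.1 F [ 0.6 -0.2  0.1] w 0.016 t 16.7
  delta [0.231 0.256 0.011] |mm| 103 yaw -0.536
at [ 0.4143 -0.3424  0.0657] clos 55.9 q6 -0.1 F [ 0.6 -0.2  0.1] w 0.016 t 16.7
  delta [0.69  0.532 0.008] |mm| 261 yaw -0.884
```

Call:
{"api": "jog_arm", "payload": {
  "deltas": [
    {"fingers": 0,"delta_pos": [0.15,0.08,0],"yaw": -0.15},
    {"fingers": 0,"delta_pos": [0.3,0.18,0],"yaw": -0.3},
    {"fingers": 0,"delta_pos": [0.42,0.29,0],"yaw": -0.45},
    {"fingers": 0,"delta_pos": [0.54,0.4,0],"yaw": -0.6},
    {"fingers": 0,"delta_pos": [0.62,0.48,0],"yaw": -0.75},
    {"fingers": 0,"delta_pos": [0.69,0.532,0],"yaw": -0.884},
    {"fingers": 0,"delta_pos": [0.69,0.532,0],"yaw": -0.884},
    {"fingers": 0,"delta_pos": [0.69,0.532,0],"yaw": -0.884}
  ]
}}

```text
clock: 17.5
eef_pos: [0.3305, -0.0924, 0.0626]
tool_rot: [-0.05, 0.999, -0.0, -0.0]
ft_force: [-0.1, -0.7, -0.9]
grip_width: 0.0166
grasp_force: 59.9
```

```bash
python3 - <<'E'
from h import *
q=np.array([.6242,.0050]); Rj=Ro.from_euler('z',.0985).as_matrix()[:2,:2]
w=snap('wrist','w5')
s=snap('side','side1'); t=snap('top','top4')
a=cv2.imread('pics/side1.png')[170:320,150:340]; b=cv2.imread('pics/top4.png')[130:290,220:420]
f=lambda i:cv2.resize(i,(400,300),interpolation=cv2.INTER_CUBIC)
cv2.imwrite('pics/comb.png',np.vstack([np.hstack([f(a),f(b)]),np.hstack([f(cv2.imread('pics/w5.png')),f(cv2.imread('pics/w5.png')[150:330,150:390])])]))
o=bot.get_obs(); print('tcp jig',Rj.T@(o['eef_pos'][:2]-q))
p=Rj@np.array([-.30,-.07])+q; goal(p[0],p[1],.036,95.64)
E
```

```text
tcp jig [-0.30116697 -0.06912437]
at [ 0.3313 -0.0934  0.0629] clos 95.6 q6 -0.37 F [ 0.8 -0.3 -0.9] w 0.0165 t 17.65
  delta [-0.004 -0.003  0.09 ] |mm| 27 yaw -0.002
```

View pics/comb.png

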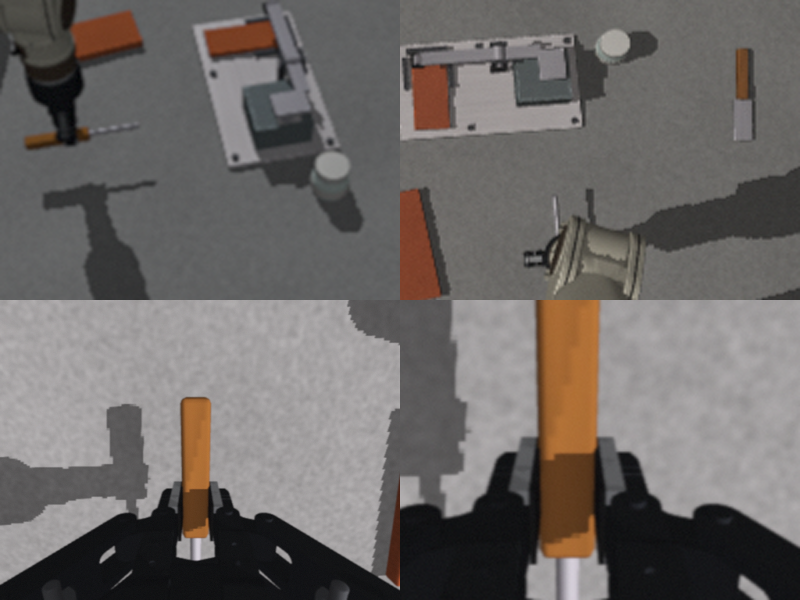

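The prodder is gripped straight, with its tip at comb (137,126) in the side view and (556,197) in the top view, and the tile is seated in the jig. I check the tip's direction and where the slot is.

```bash
python3 - <<'E'
from h import *
q=np.array([.6242,.0050]); Rj=Ro.from_euler('z',.0985).as_matrix()[:2,:2]; J=lambda p:(Rj.T@(p[:2]-q)).round(4)
t=load('top4');w=load('w5');s=load('side1')
print('top tip',J(ray(t,298,235,.0685)),'side tip',J(ray(s,215.1,233,.0685)))
# automatic: handle edges in wrist rows
im=w['image'].astype(int); m=(im[...,0]-im[...,2]>60)&(im[...,0]>100)
for v in (140,180,210,230):
    u=np.flatnonzero(m[v,200:300])+200; print(v,u.min(),u.max(),J(ray(w,(u.min()+u.max())/2,v,.0775)))
# rod centreline in wrist
g=im.sum(-1)[:, 225:280]
for v in (325,332,340): print(v,(im[v,235:268].sum(-1)//3).tolist())
# rod in top: bright pixels
b=t['image'].astype(int).sum(-1)[234:248,288:310]//3
print(b)
# housing edges in top at z=.066: sample depth map
H,Wd=t['range_z'].shape; vv,uu=np.mgrid[0:H,0:Wd];Z=t['range_z']
X=(np.stack([(uu-t['cx'])/t['fx']*Z,(vv-t['cy'])/t['fy']*Z,Z],-1)-t['tvec'].ravel())@cv2.Rodrigues(t['rvec'])[0]
Q=(X[...,:2]-q)@Rj; k=(X[...,2]>.05)&(X[...,2]<.07)&(Q[...,0]>-.06)&(Q[...,0]<0)&(Q[...,1]<0)&(Q[...,1]>-.16)
for x in (-.025,-.015,-.008):
    r=k&(abs(Q[...,0]-x)<.004); print('housing y at x',x,Q[r][:,1].min().round(4),Q[r][:,1].max().round(4))
print('front',Q[k][:,0].min())
E
```

```text
top tip [-0.2022 -0.0756] side tip [-0.2013 -0.0743]
140 233 269 [-0.3615 -0.0672]
180 234 268 [-0.3432 -0.0672]
210 235 267 [-0.3285 -0.0671]
230 235 267 [-0.3182 -0.0671]
325 [164, 163, 164, 164, 163, 162, 163, 156, 132, 103, 102, 120, 143, 160, 178, 192, 204, 210, 211, 210, 202, 188, 169, 159, 157, 157, 157, 159, 161, 163, 162, 161, 162]
332 [21, 27, 32, 43, 53, 63, 74, 78, 76, 74, 83, 103, 125, 142, 161, 175, 186, 190, 190, 183, 163, 132, 106, 88, 77, 63, 51, 41, 33, 23, 21, 20, 20]
340 [16, 17, 17, 16, 17, 15, 15, 17, 16, 18, 15, 17, 17, 16, 15, 16, 17, 16, 16, 18, 18, 17, 16, 15, 18, 18, 16, 18, 16, 13, 17, 16, 18]
[[103 107 107 106 104 106 107 103  98 105  91 105 106 102 101 102 101 103
  104 107 107 106]
 [106 106 105 102 103 103 106 104 118 135  81 104 105 102 103 102 105 105
  102 104 103 106]
 [105 103 105 102 105 103 106 105 126 155  81 107 105 107 103 101 104 103
  103 105 105 106]
 [103 104 104 106 104 106 107 106 128 164  85 105 107 104 104 106 104 103
  102 105 105 104]
 [104 103 106 103 103 107 106 104 127 165  88  97 107 104 102 105 107 103
  106 105 105 104]
 [103 
[... 271 characters left out ...]
]
 [109 106 110 110 107 104 105 109 121 151 108  83 107 107 106 103 108 107
  105 103 104 106]
 [109 106 107 108 103 105 108 110 119 145 109  86 106 109 106 103 103 107
  103 101 104 105]
 [107 104 106 105 105 108 107 113 118 140 114  84 110 108 105 103 105 107
   89  92  98  98]
 [107 105 107 106 103 106 109 111 114 125 129  79 106 103 107 106 107 101
   72  67  74  68]
 [107 107 107 104 103 105 109 106 111 125 149  81 104 103 105 105 106 105
   85  60  56  35]
 [108 107 107 108 105 105 107 108 109 126 158  83 105  98 101 105 100 106
   90  68  60  31]]
housing y at x -0.025 -0.1155 -0.0294
housing y at x -0.015 -0.1164 -0.0282
housing y at x -0.008 -0.1175 -0.028
front -0.03308286265120443
```

Call:
{"api": "jog_arm", "payload": {
  "deltas": [
    {"fingers": 0,"delta_pos": [-0.1,0,0.05],"yaw": 0},
    {"fingers": 0,"delta_pos": [-0.2,0,0.087],"yaw": 0},
    {"fingers": 0,"delta_pos": [-0.3,0,0.087],"yaw": 0},
    {"fingers": 0,"delta_pos": [-0.4,0,0.087],"yaw": 0},
    {"fingers": 0,"delta_pos": [-0.48,0,0.087],"yaw": 0},
    {"fingers": 0,"delta_pos": [-0.52,0,0.087],"yaw": 0},
    {"fingers": 0,"delta_pos": [-0.52,0,0.087],"yaw": 0}
  ]
}}

```text
clock: 18.35
eef_pos: [0.4883, -0.0783, 0.0365]
tool_rot: [-0.049, 0.999, -0.0, 0.001]
ft_force: [0.3, -0.2, -1.5]
grip_width: 0.0161
grasp_force: 59.9
```

```bash
python3 - <<'E'
from h import *
q=np.array([.6242,.0050]); Rj=Ro.from_euler('z',.0985).as_matrix()[:2,:2]; J=lambda p:(Rj.T@(p[:2]-q)).round(4)
t=snap('top','top5')
o=bot.get_obs(); print('tcp jig',J(o['eef_pos']),o['eef_pos'][2])
b=t['image'].astype(int).sum(-1)//3
for v in range(180,204): print(v,b[v,284:304].tolist())
p=Rj@np.array([-.142,-.07])+q; goal(p[0],p[1],.037,95.64)
print(J(ray(t,284,190,.042)),J(ray(t,304,190,.042)),J(ray(t,294,180,.042)))
E
```

```text
tcp jig [-0.1453 -0.0692] 0.03630536419247826
180 [85, 83, 85, 85, 86, 83, 83, 83, 82, 84, 83, 84, 84, 82, 81, 86, 87, 85, 86, 83]
181 [84, 88, 85, 87, 87, 83, 84, 88, 87, 88, 86, 92, 92, 73, 72, 74, 79, 79, 91, 92]
182 [93, 95, 89, 95, 95, 89, 89, 90, 93, 97, 94, 107, 108, 72, 67, 42, 53, 77, 84, 84]
183 [91, 88, 76, 89, 79, 79, 76, 69, 75, 80, 80, 104, 115, 84, 81, 45, 58, 79, 70, 46]
184 [56, 62, 50, 51, 49, 46, 41, 40, 39, 44, 64, 88, 119, 92, 86, 54, 73, 88, 82, 53]
185 [41, 45, 44, 49, 58, 62, 55, 65, 66, 70, 80, 95, 133, 97, 92, 51, 80, 100, 94, 59]
186 [100, 100, 98, 101, 109, 111, 111, 120, 105, 85, 67, 107, 144, 110, 99, 46, 87, 104, 97, 63]
187 [153, 155, 154, 153, 155, 154, 152, 147, 123, 75, 63, 102, 133, 113, 100, 53, 100, 109, 93, 65]
188 [155, 154, 155, 153, 154, 155, 151, 143, 141, 52, 75, 108, 126, 113, 100, 56, 112, 109, 93, 71]
189 [154, 153, 154, 156, 156, 155, 151, 138, 141, 55, 90, 120, 120, 115, 101, 56, 112, 108, 90, 83]
190 [154, 155, 154, 154, 153, 153, 151, 132, 115, 56, 98, 119, 113, 112, 93, 58, 111, 106, 83, 82]
191 [153, 152, 154, 154, 155, 153, 153, 1
[... 723 characters left out ...]
1, 55, 114, 110, 94, 72, 91]
199 [133, 130, 131, 147, 141, 131, 109, 40, 79, 146, 118, 115, 110, 94, 59, 112, 107, 90, 82, 106]
200 [90, 90, 93, 97, 97, 96, 81, 44, 86, 143, 126, 117, 111, 77, 59, 114, 108, 83, 83, 104]
201 [106, 107, 107, 106, 108, 101, 77, 47, 90, 142, 135, 119, 114, 84, 69, 119, 110, 76, 83, 111]
202 [106, 106, 105, 106, 106, 99, 61, 58, 115, 133, 150, 125, 120, 80, 87, 124, 115, 74, 97, 145]
203 [104, 106, 106, 104, 103, 96, 51, 78, 135, 131, 161, 131, 117, 66, 103, 129, 123, 74, 92, 135]
at [ 0.4864 -0.0781  0.0363] clos 95.6 q6 -0.26 F [-0.5  0.3 -1. ] w 0.0164 t 18.4
  delta [-0.011 -0.003 -0.002] |mm| 3 yaw -0.001
[-0.0488 -0.0457] [-0.0539 -0.1121] [-0.0177 -0.082 ]
```

Call:
{"api": "jog_arm", "payload": {
  "deltas": [
    {"fingers": 0,"delta_pos": [-0.02,-0.002,-0.001],"yaw": 0},
    {"fingers": 0,"delta_pos": [-0.04,-0.002,-0.001],"yaw": 0},
    {"fingers": 0,"delta_pos": [-0.055,-0.002,-0.001],"yaw": 0},
    {"fingers": 0,"delta_pos": [-0.07,-0.002,-0.001],"yaw": 0},
    {"fingers": 0,"delta_pos": [-0.07,-0.002,-0.001],"yaw": 0}
  ]
}}

```text
clock: 18.9
eef_pos: [0.4977, -0.0764, 0.0349]
tool_rot: [-0.048, 0.999, -0.0, -0.009]
ft_force: [-15.7, -2.7, 5.3]
grip_width: 0.0161
grasp_force: 60.7
```

The tip hit the wall at 16 N, so I back off and rectify the housing's front face from the clean wrist images to locate the slot.

Call:
{"api": "jog_arm", "payload": {
  "deltas": [
    {"fingers": 0,"delta_pos": [0.04,0,0],"yaw": 0},
    {"fingers": 0,"delta_pos": [0.06,0,0],"yaw": 0},
    {"fingers": 0,"delta_pos": [0.06,0,0],"yaw": 0}
  ]
}}

```text
clock: 19.2
eef_pos: [0.4885, -0.0777, 0.0374]
tool_rot: [-0.049, 0.999, 0.0, 0.0]
ft_force: [-0.1, 0.2, -1.2]
grip_width: 0.0164
grasp_force: 60.0
```

```bash
python3 - <<'E'
from h import *
q=np.array([.6242,.0050]); R3=Ro.from_euler('z',.0985).as_matrix()
o=bot.get_obs(); print('tcp jig',(R3.T@(o['eef_pos']-[q[0],q[1],0])).round(4))
for f in ('w0','w1','top0','side0'):
    c=load(f); Rc=cv2.Rodrigues(c['rvec'])[0]; cam=R3.T@(-Rc.T@c['tvec'].ravel()-[q[0],q[1],0]); print(f,'cam jig',cam.round(3))
    if f in('top0',): continue
    ys=np.arange(-.03,-.118,-.003)
    for z in (.06,.054,.048,.042,.036,.030,.024,.018):
        P=np.array([R3@[-.03,y,z]+[q[0],q[1],0] for y in ys])
        uv=cv2.projectPoints(P,c['rvec'],c['tvec'],np.array([[c['fx'],0,c['cx']],[0,c['fy'],c['cy']],[0,0,1.]]),None)[0].astype('float32')
        g=cv2.remap(cv2.cvtColor(c['image'],cv2.COLOR_RGB2GRAY),uv[:,:,0],uv[:,:,1],1)
        print(z,uv[0,0].round(),g.ravel().tolist())
E
```

```text
tcp jig [-0.1432 -0.0689  0.0374]
w0 cam jig [-0.061 -0.009  0.307]
0.06 [245. 156.] [89, 93, 88, 88, 86, 86, 91, 91, 95, 93, 93, 92, 103, 95, 95, 95, 94, 90, 93, 98, 94, 86, 90, 86, 84, 92, 93, 93, 100, 86]
0.054 [246. 155.] [63, 63, 65, 63, 65, 65, 69, 64, 68, 69, 68, 62, 71, 66, 68, 66, 65, 64, 65, 66, 69, 66, 64, 68, 64, 66, 65, 69, 77, 80]
0.048 [246. 154.] [52, 51, 54, 51, 53, 54, 59, 58, 59, 71, 65, 53, 53, 55, 54, 53, 51, 53, 52, 53, 53, 53, 53, 52, 55, 54, 53, 58, 68, 79]
0.042 [246. 153.] [48, 48, 51, 50, 50, 52, 59, 59, 60, 71, 77, 54, 49, 50, 49, 50, 52, 50, 49, 49, 51, 50, 49, 50, 51, 50, 51, 54, 70, 101]
0.036 [246. 153.] [47, 48, 50, 50, 51, 50, 71, 63, 65, 71, 88, 60, 48, 50, 50, 49, 51, 50, 50, 49, 51, 52, 50, 50, 51, 51, 50, 55, 66, 104]
0.03 [246. 152.] [47, 46, 50, 51, 49, 51, 73, 71, 66, 76, 86, 63, 50, 49, 51, 50, 50, 50, 51, 50, 50, 51, 49, 50, 52, 51, 52, 60, 69, 92]
0.024 [246. 151.] [50, 51, 52, 52, 52, 53, 62, 75, 72, 74, 76, 63, 52, 54, 53, 54, 55, 53, 52, 53, 52, 54, 56, 52, 53, 53, 51, 63, 86, 101]
0.018 [246. 150.] [62, 68, 64, 62, 63, 63, 68, 80, 74, 7
[... 1715 characters left out ...]
8, 39]
0.042 [265. 218.] [83, 73, 64, 56, 57, 56, 55, 52, 49, 51, 54, 55, 50, 45, 48, 51, 50, 48, 48, 52, 54, 54, 51, 46, 42, 39, 38, 37, 38, 39]
0.036 [265. 219.] [77, 70, 61, 52, 52, 51, 50, 48, 45, 51, 52, 48, 45, 42, 45, 45, 46, 45, 44, 48, 49, 48, 42, 39, 39, 40, 41, 39, 40, 41]
0.03 [265. 220.] [75, 68, 59, 48, 47, 50, 51, 51, 49, 50, 49, 48, 46, 41, 43, 47, 48, 46, 42, 47, 47, 46, 42, 40, 44, 46, 45, 43, 45, 47]
0.024 [265. 221.] [75, 65, 57, 50, 53, 57, 59, 57, 51, 52, 54, 54, 49, 47, 50, 51, 51, 49, 47, 50, 52, 52, 49, 48, 52, 54, 53, 51, 52, 56]
0.018 [265. 222.] [74, 66, 63, 61, 66, 69, 67, 64, 59, 62, 64, 61, 60, 56, 58, 59, 61, 58, 56, 61, 61, 62, 61, 60, 64, 65, 64, 62, 66, 68]
```

The slot shows at about jig y = -55 mm rather than mid-housing. I refine it against the housing edges.

```bash
python3 - <<'E'
from h import *
q=np.array([.6242,.0050]); R3=Ro.from_euler('z',.0985).as_matrix()
for f in ('w0','w1'):
    c=load(f); ys=np.arange(-.018,-.122,-.001)
    K=np.array([[c['fx'],0,c['cx']],[0,c['fy'],c['cy']],[0,0,1.]])
    for z in (.050,.044,.038,.034):
        P=np.array([R3@[-.0308,y,z]+[q[0],q[1],0] for y in ys])
        uv=cv2.projectPoints(P,c['rvec'],c['tvec'],K,None)[0].astype('float32')
        g=cv2.remap(cv2.cvtColor(c['image'],cv2.COLOR_RGB2GRAY),uv[:,:,0],uv[:,:,1],1).ravel()
        print(f,z,'px/10mm',np.linalg.norm(uv[0]-uv[10]).round(1),'L',g[:14].tolist(),'slot -40..-70',g[22:53].tolist(),'R -104..',g[86:].tolist())
E
```

```text
w0 0.05 px/10mm 11.1 L [215, 215, 214, 206, 170, 108, 74, 57, 49, 49, 49, 49, 48, 49] slot -40..-70 [50, 51, 50, 51, 52, 57, 58, 58, 58, 58, 58, 57, 58, 60, 60, 63, 76, 82, 79, 71, 64, 57, 51, 49, 49, 50, 50, 50, 51, 51, 49] R -104.. [52, 51, 51, 52, 53, 56, 59, 67, 76, 89, 95, 99, 90, 78, 74, 76, 78, 82]
w0 0.044 px/10mm 10.8 L [214, 214, 213, 208, 182, 125, 77, 58, 52, 48, 47, 47, 47, 48] slot -40..-70 [49, 51, 49, 51, 50, 55, 64, 69, 64, 63, 62, 61, 62, 66, 67, 68, 71, 81, 89, 86, 73, 63, 56, 51, 48, 48, 49, 51, 49, 51, 50] R -104.. [50, 50, 52, 52, 54, 55, 59, 64, 71, 82, 102, 118, 133, 136, 123, 100, 79, 76]
w0 0.038 px/10mm 10.6 L [212, 212, 212, 208, 190, 143, 82, 58, 51, 49, 48, 47, 46, 47] slot -40..-70 [50, 49, 51, 50, 51, 52, 62, 73, 76, 72, 69, 69, 66, 66, 71, 77, 75, 79, 82, 87, 80, 68, 59, 53, 50, 48, 48, 48, 50, 51, 51] R -104.. [50, 51, 52, 54, 58, 60, 65, 67, 74, 80, 88, 98, 115, 145, 163, 171, 167, 135]
w0 0.034 px/10mm 10.5 L [212, 211, 211, 209, 194, 152, 91, 58, 52, 50, 50, 47, 48, 46] slot -40..-70 [52, 50, 51, 52, 51, 53, 55, 68, 80, 74, 76, 71, 72, 68, 69, 74,
[... 672 characters left out ...]
R -104.. [65, 62, 57, 60, 61, 65, 68, 68, 72, 76, 77, 79, 88, 99, 110, 120, 123, 122]
w1 0.038 px/10mm 8.4 L [88, 87, 86, 82, 77, 71, 68, 64, 62, 59, 55, 55, 53, 50] slot -40..-70 [52, 52, 51, 53, 57, 60, 62, 65, 65, 65, 66, 65, 64, 66, 72, 78, 80, 81, 79, 75, 71, 67, 64, 60, 57, 53, 52, 52, 52, 53, 51] R -104.. [57, 61, 72, 81, 93, 96, 86, 79, 76, 85, 91, 94, 96, 98, 102, 104, 104, 109]
w1 0.034 px/10mm 8.3 L [88, 85, 82, 79, 77, 73, 68, 64, 60, 57, 56, 53, 51, 52] slot -40..-70 [52, 52, 52, 52, 52, 52, 56, 61, 64, 65, 68, 67, 67, 69, 66, 65, 68, 72, 75, 75, 73, 70, 66, 62, 60, 57, 55, 52, 52, 51, 51] R -104.. [65, 66, 66, 72, 75, 88, 105, 120, 128, 115, 98, 89, 97, 110, 114, 114, 117, 118]
```

Call:
{"api": "jog_arm", "payload": {
  "deltas": [
    {"fingers": 0,"delta_pos": [0,0.03,0],"yaw": 0},
    {"fingers": 0,"delta_pos": [0,0.045,0],"yaw": 0},
    {"fingers": 0,"delta_pos": [-0.02,0.045,0],"yaw": 0},
    {"fingers": 0,"delta_pos": [-0.035,0.045,0],"yaw": 0},
    {"fingers": 0,"delta_pos": [-0.05,0.045,0],"yaw": 0},
    {"fingers": 0,"delta_pos": [-0.06,0.045,0],"yaw": 0},
    {"fingers": 0,"delta_pos": [-0.06,0.045,0],"yaw": 0}
  ]
}}

```text
clock: 19.9
eef_pos: [0.5063, -0.0624, 0.0371]
tool_rot: [-0.049, 0.999, -0.0, 0.0]
ft_force: [-0.5, 0.1, -1.6]
grip_width: 0.0164
grasp_force: 60.0
```

```bash
cat >> h.py <<'E'
def st():
    o=bot.get_obs(); R3=Ro.from_euler('z',.0985).as_matrix(); print('jig',(R3.T@(o['eef_pos']-[.6242,.005,0])).round(4),'F',(R3.T@o['ft_force']).round(1),'M',o['ft_torque'].round(2),'w',round(o['grip_width'],4),'t',o['clock'])
E
python3 -c "
from h import *
st()"
```

```text
jig [-0.124  -0.0555  0.0371] F [-0.5  0.2 -1.6] M [ 0.    0.04 -0.02] w 0.0164 t 19.9
```

Call:
{"api": "jog_arm", "payload": {
  "deltas": [
    {"fingers": 0,"delta_pos": [-0.025,0,0],"yaw": 0},
    {"fingers": 0,"delta_pos": [-0.05,0,0],"yaw": 0},
    {"fingers": 0,"delta_pos": [-0.07,0,0],"yaw": 0},
    {"fingers": 0,"delta_pos": [-0.08,0,0],"yaw": 0},
    {"fingers": 0,"delta_pos": [-0.09,0,0],"yaw": 0},
    {"fingers": 0,"delta_pos": [-0.1,0,0],"yaw": 0},
    {"fingers": 0,"delta_pos": [-0.105,0,0],"yaw": 0},
    {"fingers": 0,"delta_pos": [-0.105,0,0],"yaw": 0}
  ]
}}

```text
clock: 20.7
eef_pos: [0.5369, -0.0592, 0.0371]
tool_rot: [-0.049, 0.999, 0.0, -0.0]
ft_force: [-2.4, 0.6, -0.1]
grip_width: 0.0166
grasp_force: 60.0
```

```bash
python3 - <<'E'
from h import *
st(); c=snap('top','top6')
for u,v in [(290,160),(294,165),(298,160)]: print(dep(c,u,v).round(4))
E
```

```text
jig [-0.0932 -0.0553  0.0371] F [-2.3  0.9 -0.1] M [-0.07  0.48  0.03] w 0.0166 t 20.7
[ 0.6704 -0.0599  0.0964]
[ 0.5728 -0.0381  0.4754]
[ 0.6694 -0.0851  0.1035]
```

Call:
{"api": "jog_arm", "payload": {
  "deltas": [
    {"fingers": 0,"delta_pos": [0.06,0,0],"yaw": 0},
    {"fingers": 0,"delta_pos": [0.15,0,0],"yaw": 0},
    {"fingers": 0,"delta_pos": [0.28,0,0],"yaw": 0},
    {"fingers": 0,"delta_pos": [0.42,0,0],"yaw": 0},
    {"fingers": 0,"delta_pos": [0.55,0,0],"yaw": 0},
    {"fingers": 0,"delta_pos": [0.65,0,0.04],"yaw": 0},
    {"fingers": 0,"delta_pos": [0.66,0,0.08],"yaw": 0},
    {"fingers": 0,"delta_pos": [0.66,0,0.1],"yaw": 0},
    {"fingers": 0,"delta_pos": [0.66,0,0.108],"yaw": 0},
    {"fingers": 0,"delta_pos": [0.66,0,0.108],"yaw": 0}
  ]
}}

```text
clock: 21.75
eef_pos: [0.3413, -0.0789, 0.005]
tool_rot: [-0.05, 0.999, -0.0, 0.001]
ft_force: [-0.2, -0.4, -0.8]
grip_width: 0.0162
grasp_force: 60.0
```

```bash
python3 - <<'E'
from h import *
st(); c=snap('top','top7')
for u,v in [(290,160),(294,165),(298,160)]: print(dep(c,u,v).round(4))
R3=Ro.from_euler('z',.0985).as_matrix()
H=c['range_z'];vv,uu=np.mgrid[0:384,0:512]
X=(np.stack([(uu-c['cx'])/c['fx']*H,(vv-c['cy'])/c['fy']*H,H],-1)-c['tvec'].ravel())@cv2.Rodrigues(c['rvec'])[0]
Q=(X-[.6242,.005,0])@R3
for y in (.02,.04,.06,.08,.1,.115,-.05,-.06,-.07,-.08,-.09):
    k=(abs(Q[...,1]-y)<.004)&(abs(Q[...,0]-(.052 if y>0 else .03))<.006); print(y,np.median(Q[k][:,2]).round(4))
E
```

```text
jig [-0.2898 -0.0557  0.005 ] F [-0.2 -0.4 -0.8] M [-0.    0.03 -0.06] w 0.0162 t 21.75
[ 0.6694 -0.0595  0.1009]
[ 0.6505 -0.0714  0.1133]
[ 0.6675 -0.0843  0.1116]
0.02 0.0747
0.04 0.0694
0.06 0.0629
0.08 0.0547
0.1 0.0484
0.115 0.0429
-0.05 0.0626
-0.06 0.0629
-0.07 0.1059
-0.08 0.1103
-0.09 0.1123
```

The arm is down on the tile (slope about 0.33 rad, so about 0.07 rad). Next I release the prodder and lift.

Call:
{"api": "jog_arm", "payload": {
  "deltas": [
    {"fingers": 0,"delta_pos": [0,0,0.003],"yaw": 0},
    {"fingers": 0.5,"delta_pos": [0,0,0.003],"yaw": 0},
    {"fingers": 0.6,"delta_pos": [0,0,0.003],"yaw": 0},
    {"fingers": 0.6,"delta_pos": [0,0,0.003],"yaw": 0},
    {"fingers": 0.6,"delta_pos": [0,0,-0.05],"yaw": 0},
    {"fingers": 0.6,"delta_pos": [0,0,-0.15],"yaw": 0},
    {"fingers": 0.6,"delta_pos": [0,0,-0.3],"yaw": 0},
    {"fingers": 0.6,"delta_pos": [0,0,-0.45],"yaw": 0},
    {"fingers": 0.6,"delta_pos": [0,0,-0.45],"yaw": 0},
    {"fingers": 0.6,"delta_pos": [0,0,-0.45],"yaw": 0}
  ]
}}

```text
clock: 22.8
eef_pos: [0.3408, -0.079, 0.1409]
tool_rot: [-0.049, 0.999, -0.0, 0.002]
ft_force: [0.2, -0.8, -0.6]
grip_width: 0.0512
grasp_force: 0.0
```

```bash
python3 - <<'E'
from h import *
st(); R3=Ro.from_euler('z',.0985).as_matrix()
def orange(n,f,z):
    c=snap(n,f); im=c['image'].astype(int); m=((im[...,0]>80)&(im[...,0]-im[...,1]>(35 if n=='wrist' else 50))).astype('uint8')
    k,l,s,ce=cv2.connectedComponentsWithStats(m)
    for i in range(1,k):
        if s[i,4]>60:
            b=cv2.boxPoints(cv2.minAreaRect(cv2.findContours((l==i).astype('uint8'),0,2)[0][0]))
            print(n,s[i].tolist(),[(R3.T@(ray(c,u,v,z)-[.6242,.005,0])).round(3)[:2].tolist() for u,v in b],dep(c,*ce[i]).round(3))
orange('top','top8',.022); orange('wrist','w8',.018)
E
```

```text
jig [-0.2902 -0.0557  0.1409] F [ 0.1 -0.8 -0.6] M [ 0.02  0.01 -0.02] w 0.0512 t 22.8
top [226, 159, 19, 40, 537] [[0.076, 0.142], [0.074, 0.085], [-0.061, 0.089], [-0.059, 0.146]] [0.61  0.122 0.016]
top [112, 229, 16, 32, 388] [[-0.136, 0.536], [-0.134, 0.494], [-0.234, 0.485], [-0.236, 0.526]] [0.39  0.499 0.006]
top [206, 231, 34, 61, 1385] [[-0.178, 0.228], [-0.168, 0.149], [-0.355, 0.125], [-0.364, 0.203]] [0.341 0.154 0.016]
wrist [437, 111, 75, 187, 12388] [[-0.364, 0.112], [-0.364, 0.179], [-0.169, 0.23], [-0.169, 0.149]] [0.336 0.148 0.016]
wrist [241, 121, 19, 97, 1655] [[-0.355, -0.063], [-0.355, -0.047], [-0.262, -0.046], [-0.262, -0.064]] [ 0.32  -0.08   0.017]
wrist [372, 370, 30, 14, 339] [[-0.067, 0.091], [-0.068, 0.126], [-0.047, 0.129], [-0.047, 0.094]] [0.554 0.105 0.021]
```

The tile is home (edges at jig x -60 to +76 mm) and the prodder is flat, its top at 17 mm, well clear of the jig.

```bash
python3 -c "
from workcell import bot
print(bot.job_done())"
```

```text
the job is handed in; nothing more can be done
None
```

The job is handed in (no verdict came back): by my measurements the tile is home, the catch is tripped, the arm bears on the tile and the prodder lies flat clear of the jig; I viewed 11 pictures, one over the limit of 10.

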